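# Set the spacer in a bonding jig and hold the carrier flush against it

### The arm

A 6-joint arm with a two-finger parallel gripper is mounted at the origin on a cart in front of the work surface, level with it; the furniture and walls round the work are solid. World frame = base frame: x ahead of the robot, y to its left, z up, the work surface at z = 0. Lengths are in m, angles in degrees, forces in N, time in s.
With the tool pointing down it reaches from about 0.35 to 0.95 m from the base axis. Payload 17.4 kg.
Tool frame: the origin (TCP) lies at the very end of the fingers, on their centre line; the grasp point (between the pads) lies 19 mm behind it; z points along the fingers, y is the line along which they close (so a half turn about z gives the same grasp; the last joint's range is limited). The gripper opens to 93 mm and grips with 3 to 60 N. Pads are 15 mm wide; open, the fingers measure 128 mm over their backs; the gripper's body (75 mm by 188 mm) begins 65 mm behind the grasp point.
Start: joints at [-78.999, 6.646, 82.598, -0, 90.757, -2.166], TCP at [0.154, -0.657, 0.191] pointing down, gripper open.
Joint ranges: [-162.19, 162.19], [-47.58, 125.68], [4.15, 143.07], [-65.23, 245.23], [0.69, 171.88], [-170.13, 170.13]. Speed limits (degrees/s): [108.29, 108.29, 127.2, 180, 180, 180].

### API

Orientations are given as a 3x3 rotation matrix whose columns are the frame's x, y, z axes.
In Python, from cell import * gives the robot as it stands.
- The arm moves only by the tool drive_tool, never from a script. Its arguments are lists of equal length, an entry for each row: "hand": the finger opening in mm, from 0 to 93; "travel": the shift along the tool's x, y, z in units of 60 mm (1.0 is 60 mm), a list of three; "rot": the turn, a rotation vector about the tool's x, y, z in units of 8 degrees (1.0 is 8 degrees), a list of three. In form: {"hand": [hand, ...], "travel": [[dx, dy, dz], ...], "rot": [[ax, ay, az], ...]}. A call has 1 to 5 rows; each row is the pose to reach, as a shift and turn from the pose commanded when the call began, along the tool's axes at that moment; what a row does not reach only later rows make up. A row lasts 1/8 s, in which the tool goes at most 62.5 mm and 10.7 degrees, less where a joint would pass 70% of its speed; a pose out of reach is approached as far as the arm can. A call with a gripper value outside its range is refused whole. The fingers move at their own pace and stop on an object; "newtons" is the grip in N (left out, the last holds). Time passes only in rows, so rows that repeat a pose let the fingers close. It gives the time, the measured TCP pose, the force, the opening and the grip force at its end, in the units of the state.
- read_state(): the state, without advancing time (a new reading comes with each control period).
- capture(name): name is "scene" or "side" or "wrist"; returns a dict with "frame" (480x640x3 uint8, red, green, blue), "depth" (480x640 float32, m along the optical axis (not along the pixel's ray), 0 where there is no reading), "mtx" (3x3 intrinsics, pixels), "rvec" (rotation vector, rad) and "tvec" (3), from world to camera coordinates, as OpenCV has them; the wrist camera has in their place "hand_eye" (4x4, takes a point from camera to tool coordinates, whose origin is the TCP and whose axes are the flange's). Camera axes: x right, y down, z forward; pixel columns grow to the right and rows downward; lengths in m; the calibration is good to about 2 mm. A picture is of the moment at which its call begins: read the wrist's pose just before it.
- hand_in(): hands the job in; it is judged then, once.
The state is a dict: "time": time; "joint_positions": joint angles; "dq": joint speeds; "effort": joint torques, N m; "tcp_pos": TCP position; "ee_rot": TCP orientation; "contact_force": force on the tool from outside, world axes, zero at the start; "torque": the same for the moment, N m; "gripper_width": finger opening in m; "finger_force": force on a finger pad.
Only numpy, scipy, OpenCV 4.12 (cv2) and the standard library are available. Lean on these libraries where they do the work, as an engineer would, in place of code of your own. Each camera call takes 0.05 s, during which the arm holds its last target. There are 200 camera calls.

### The job

In the bonding jig, swing the lever round until it stands square to the stop, pointing to the robot's side over its long index line, which draws the stop back from the white ceramic carrier. Then stand the steel spacer block upright on the jig plate between stop and carrier, in the notch of the stop (the only place where the gap is wide enough for it), and let go of it. Last, push the carrier's near edge with the fingers until carrier, spacer and notch floor sit flush on one another, without forcing the stop and lever out of their setting, and finish while still holding the carrier pressed there for the bond to set; leave the sample box, the loupe and the vial where they are.

Things in the scene. Friction and masses are not known exactly. Their poses are not given: they have to be found in the camera images.
- jig: fixed bonding jig: grey plate 185 x 230 mm, 12 mm thick, turned up to 0.25 rad. Origin on the worktop under the plate (which spans x -85..100, y -120..110 mm); x points away from the robot toward the stop, y left along the stop, z up. Carrier and spacer go on its top, z = 12 mm. Mind the enclosure's black post, 30 mm square, floor to ceiling at world x 335, y -365 mm
- lever_pivot (a point): the lever's vertical pivot axis, fixed on the jig at x 50, y -88, z 24 mm of the jig's frame; axes as the jig's
- lever_grip (a point): middle of the lever's upright black cylindrical handle (17 mm thick, 34 mm tall, its middle 51 mm and its top 68 mm above the worktop, the lever arm's upper face is 34 mm above the worktop), 92 mm from the pivot
- lever (a joint): lever angle in rad: 0 = lying along the stop, pointing to the jig's right (-y); pi/2 = square to the stop, pointing to the robot's side (jig -x); range 0 to 2.0; grows clockwise seen from above. It starts near 0, needs about 4 to 5 N at the handle and stays where it is left. Each rad draws the stop 10 mm along jig +x
- notch (a point): middle of the notch floor of the stop's face bar, at the level of the plate's top; axes as the jig's. The notch faces jig -x, is 60 mm wide (along y) and 13 mm deep, open at the top and to the front; the face bar stands 18.5 mm above the plate and is 120 mm long; it is screwed on at a different place along y each time, and moves with the stop. The stop resists a push of some 35 N
- face_bar: the aluminium face bar of the stop, 120 mm long, 18 mm tall, carried by the stop; its origin lies 47 mm in front of the notch floor (jig -x) in line with the notch's middle, at the plate's top; axes as the jig's
- spacer: loose plain steel block with a cross bore through its broad faces, standing on the worktop, 24 mm thick (its x) x 54 mm long (its y) x 45 mm tall (z), about 0.18 kg; origin at the centre of its underside. It belongs in the notch with its long side along the notch; there its top 26 mm stand clear above the face bar, to hold it by
- carrier: white ceramic plate (the tile), 50 mm (x) x 100 mm (y) x 10 mm, about 0.16 kg, lying loose on the jig plate in front of the stop; origin at the centre of its underside; axes about the jig's. With the lever square the gap between its far edge and the stop is 16 to 23 mm at the bar's plain faces and 29 to 36 mm in the notch
- carrier_near (a point): middle of the carrier's near edge (jig -x side), at half its thickness. Pushed off its middle the carrier turns as it slides: bring it up to the spacer at this point first, then press in line with the spacer's middle, straight along jig x, with the fingertips clear of the plate
- die_box: flat clear sample box, 65 x 60 x 16 mm, a bystander; origin under its centre
- loupe: black loupe, 35 mm across, 39 mm tall, a bystander; origin under its centre
- vial: black vial, 34 mm across, 62 mm tall, a bystander; origin under its centre
Things that resemble listed ones, but are neither listed nor needed, are in the scene too. Leave any pink or red look-alike of the spacer alone.

How it is judged:
By the outcome, as a careful person would: the job done as asked, in the order asked, and still so for the second after the job is handed in, while the arm keeps its last pose, push and grip.
It also fails if it takes over 72 s, if anything falls off the work surface, if the arm or the gripper's body presses on something with over 40 N, if the wrist force passes 120 N, or if a joint passes its speed limit or range.

## Working session

There is one attempt and no reset: what is moved stays moved. The work goes in short steps, Python scripts to look and compute and a tool call to move; the robot and the scene stay as the last step left them, time stands still between calls to the robot, and variables do not carry over. Pictures are saved under pics/ and viewed, at most 10 in all, crops included, and the job is handed in when it is done.

Besides the shell and the picture viewer there is one more tool, called after "Request:" by a JSON object that holds its "op" and its "data", one argument or row to a line. drive_tool: Moves the arm, as the interface text tells. Its arguments: {"type":"object","properties":{"hand":{"type":"array"},"travel":{"type":"array"},"rot":{"type":"array"},"newtons":{"type":"number"}},"required":["hand","travel","rot"]}

```bash
ls; mkdir -p pics; cat > h.py <<'E'
from cell import *
import numpy as np, cv2
def cam(c, st=None):
    """return K, R, t world->camera"""
    K=np.array(c["mtx"],float)
    if "hand_eye" in c:
        T=np.eye(4);T[:3,:3]=np.array(st["ee_rot"]);T[:3,3]=st["tcp_pos"]
        M=np.linalg.inv(T@np.array(c["hand_eye"]));return K,M[:3,:3],M[:3,3]
    return K,cv2.Rodrigues(np.array(c["rvec"],float))[0],np.array(c["tvec"],float).ravel()
def ray(C,uv,z):
    K,R,t=C;uv=np.atleast_2d(uv).astype(float)
    d=np.c_[(uv-K[:2,2])/[K[0,0],K[1,1]],np.ones(len(uv))]@R
    o=-R.T@t;return o+d*((z-o[2])/d[:,2])[:,None]
def cloud(c,C):
    K,R,t=C;v,u=np.mgrid[:480,:640];Z=c["depth"]
    P=np.stack([(u-K[0,2])/K[0,0]*Z,(v-K[1,2])/K[1,1]*Z,Z],-1)
    W=(P-t)@R;W[Z==0]=np.nan;return W
def proj(C,P):
    K,R,t=C;q=(np.atleast_2d(P)@R.T+t)@K.T;return q[:,:2]/q[:,2:]
def save(n,f,s=1):
    f=cv2.resize(f,None,fx=s,fy=s,interpolation=cv2.INTER_CUBIC);cv2.imwrite("pics/"+n+".png",f[:,:,::-1])
E
python3 - <<'E'
from h import *
st=read_state();print(st)
for n in("scene","side","wrist"):
    c=capture(n);C=cam(c,st);np.save("pics/%s0.npy"%n,c,allow_pickle=True);save(n+"0",c["frame"])
    print(n,c["mtx"][0][0],-C[1].T@C[2],C[1][2])
print(c["hand_eye"])
E
```

```text
pics
{'time': 0.0, 'joint_positions': array([-7.89991740e+01,  6.67437681e+00,  8.26341378e+01,  7.63398016e-04,
        9.07564966e+01, -2.16596953e+00]), 'dq': array([-0.087137  , -0.06784809,  0.0408534 ,  0.08520154,  0.11647534,
       -0.07797816]), 'effort': array([-8.23251760e-07, -7.21266389e+01, -6.22598648e+01,  7.80714070e-02,
        2.37563584e-02, -7.76249703e-05]), 'tcp_pos': array([ 0.15370619, -0.65703427,  0.18981966]), 'ee_rot': array([[ 9.73711042e-01,  2.27786665e-01, -2.03441485e-04],
       [ 2.27786749e-01, -9.73710404e-01,  1.11635188e-03],
       [ 5.61969822e-05, -1.13334543e-03, -9.99999356e-01]]), 'contact_force': array([ 0.2453104 , -0.06353661, -0.04271811]), 'torque': array([-0.08417019,  0.00834573,  0.04862404]), 'finger_force': 0.0, 'gripper_width': 0.09307186294449102}
scene 611.999360487168 [ 1.51171836 -0.35828665  0.5664195 ] [-0.85627675  0.29887506 -0.42126457]
side 589.9293546849906 [ 0.08667472 -0.47772284  1.09447666] [ 0.37795544  0.3968832  -0.83644092]
wrist 355.80720544849027 [ 0.23588258 -0.63857129  0.38419873] [-0.29109874 -0.06708251 -0.95433823]
[[-9.19837154e-04 -9.54321511e-01 -2.98780199e-01  8.42326082e-02]
 [ 9.99999503e-01 -9.92704488e-04  9.21163802e-05  5.20796118e-04]
 [-3.84509087e-04 -2.98779965e-01  9.54321950e-01 -1.94375052e-01]
 [ 0.00000000e+00  0.00000000e+00  0.00000000e+00  1.00000000e+00]]
```

View pics/scene0.png

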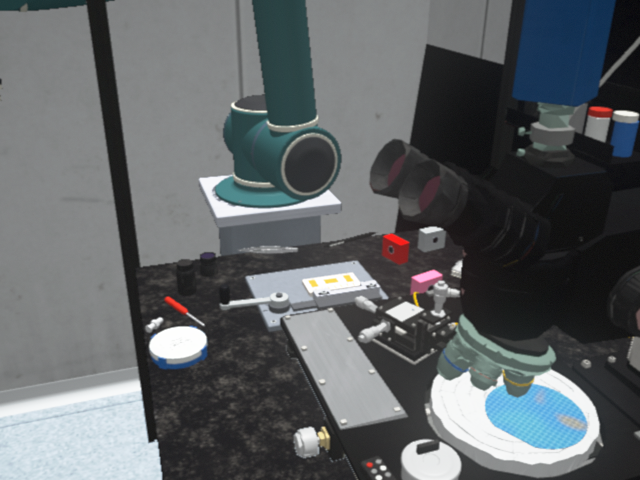

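View pics/side0.png

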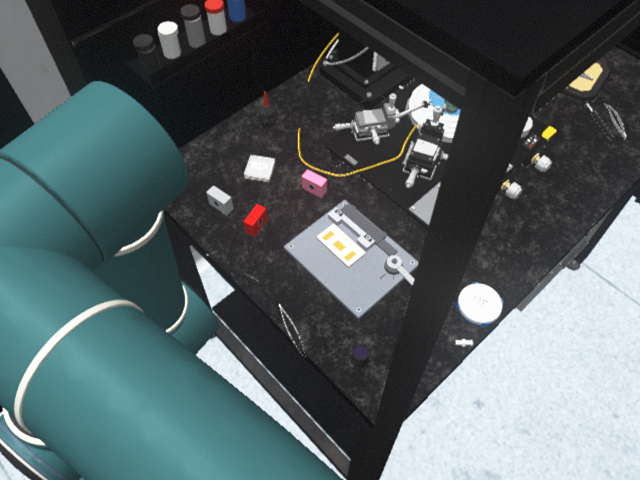

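The scene view shows the jig (plate about (315,290)), the lever with its black handle at (225,297), and the carrier at (335,287). The vial and loupe are at (185,277) and (207,263), and the grey spacer is at (431,238) next to the red one. The side view has the spacer at (219,199), red and pink look-alikes at (256,219) and (314,183), the sample box at (259,167), and the black post in front of the lever.

```bash
python3 - <<'E'
from h import *
np.set_printoptions(precision=3,suppress=True)
for n,pts in(("scene",dict(pivot=(279,299),handle=(225,290),vial=(185,265),loupe=(207,257),carrier=(335,287),spacer=(431,232),red=(396,243),post=(105,100),plateL=(248,274),plateN=(372,264))),
 ("side",dict(spacer=(219,193),red=(256,214),pink=(314,178),box=(259,165),carrier=(341,245),cL=(288,246),cT=(345,202),cB=(358,315),pivot=(394,262),loupe=(360,350),tab=(425,330),post=(430,300)))):
    c=np.load("pics/%s0.npy"%n,allow_pickle=True).item();C=cam(c);W=cloud(c,C)
    print(n)
    for k,(u,v) in pts.items(): print(k,W[v,u])
# side: plate mask by height
W=W; m=(abs(W[...,2]-0.012)<0.004)&(W[...,0]>.3)&(W[...,0]<.8)&(W[...,1]>-.45)&(W[...,1]<.2)
m=cv2.morphologyEx(m.astype(np.uint8),cv2.MORPH_OPEN,np.ones((3,3)))
n,l,s,ce=cv2.connectedComponentsWithStats(m)
for i in range(1,n):
    if s[i,4]>300:
        P=W[l==i][:,:2].astype(np.float32);print(s[i],cv2.minAreaRect(P*1000))
f=c["frame"][140:340,180:480];save("sidecrop",f,2.6)
E
```

```text
scene
pivot [ 0.631 -0.133  0.037]
handle [ 0.621 -0.222  0.064]
vial [ 0.509 -0.274  0.063]
loupe [ 0.439 -0.225  0.039]
carrier [ 0.597 -0.019  0.022]
spacer [0.473 0.24  0.045]
red [0.496 0.148 0.042]
post [ 0.35  -0.372  0.331]
plateL [ 0.457 -0.15  -0.001]
plateN [0.494 0.098 0.001]
side
spacer [0.461 0.249 0.048]
red [0.487 0.153 0.042]
pink [0.644 0.138 0.045]
box [0.589 0.267 0.022]
carrier [ 0.575 -0.022  0.022]
cL [0.494 0.057 0.015]
cT [0.665 0.057 0.015]
cB [ 0.49  -0.159  0.011]
pivot [ 0.616 -0.135  0.044]
loupe [ 0.432 -0.221  0.037]
tab [ 0.321 -0.377  0.563]
post [ 0.32  -0.372  0.621]
[ 289  215  113  101 3386] ((560.7833251953125, -48.392555236816406), (231.07470703125, 151.183837890625), 89.98968505859375)
```

View pics/sidecrop.png

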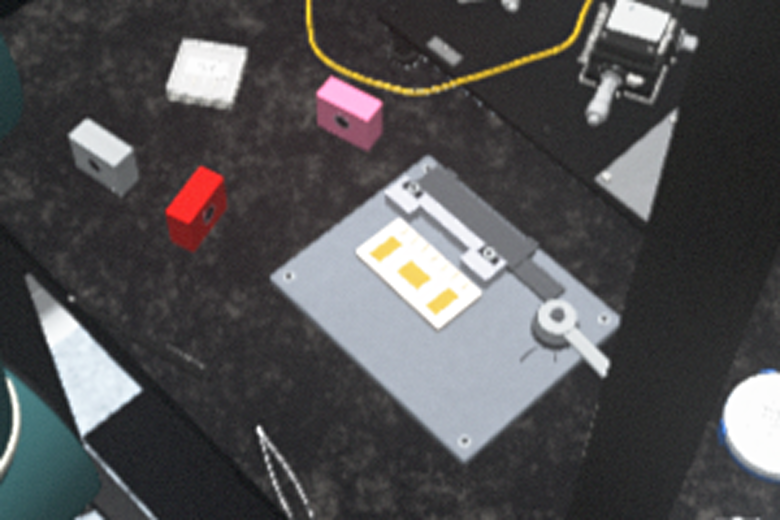

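The crop shows the jig nearly square to the world axes. The spacer is grey and upright at left, and the lever points to −y. I'm on the far side of the post, so I'll first retract with the camera turned inward, then swing past it.

Request:
{"op": "drive_tool", "data": {
  "hand": [93,93,93,93,93],
  "travel": [
    [0,-0.8,0],
    [0,-1.6,0],
    [0,-2.4,-0.1],
    [0,-3.2,-0.2],
    [0,-4.0,-0.2]
  ],
  "rot": [
    [0,0,-1.2],
    [0,0,-2.4],
    [0,0,-3.6],
    [0,0,-4.8],
    [0,0,-6.0]
  ]
}}

```text
time: 0.78
tcp_pos: [0.0988, -0.4221, 0.2027]
ee_rot: [[0.477, 0.879, 0.0], [0.879, -0.477, -0.0], [-0.0, 0.0, -1.0]]
contact_force: [0.3, 0.4, 1.1]
gripper_width: 0.0931
finger_force: 0.0
```

Request:
{"op": "drive_tool", "data": {
  "hand": [93,93,93,93,93],
  "travel": [
    [0.2,-0.2,0],
    [0.4,-0.35,0],
    [0.6,-0.5,0],
    [0.75,-0.66,0],
    [0.75,-0.66,0]
  ],
  "rot": [
    [0,0,-1.2],
    [0,0,-2.4],
    [0,0,-3.6],
    [0,0,-4.8],
    [0,0,-5.0]
  ]
}}

```text
time: 1.4
tcp_pos: [0.086, -0.3648, 0.2027]
ee_rot: [[-0.194, 0.981, 0.0], [0.981, 0.194, -0.001], [-0.001, -0.0, -1.0]]
contact_force: [0.3, 0.2, -0.4]
gripper_width: 0.0928
finger_force: 0.0
```

```bash
python3 - <<'E'
from h import *
s=read_state();print(s["joint_positions"].round(1),s["tcp_pos"],s["ee_rot"].round(3).tolist())
# rows along the circle r=.37: positions at azimuths, tool x inward
R=s["ee_rot"];p=s["tcp_pos"];r=np.hypot(*p[:2]);a0=np.degrees(np.arctan2(p[1],p[0]));print(r,a0)
for d in range(8,65,8):
    a=np.radians(a0+d);q=np.array([.365*np.cos(a),.365*np.sin(a),p[2]]);print(d,(R.T@(q-p)/.06).round(2))
E
```

```text
[-80.6 -33.2 114.7  -0.   98.4 -91.8] [ 0.08600769 -0.3647909   0.20271749] [[-0.194, 0.981, 0.0], [0.981, 0.194, -0.001], [-0.001, -0.0, -1.0]]
0.3747929066683393 -76.733506847563
8 [ 0.25  0.84 -0.  ]
16 [ 0.46  1.66 -0.  ]
24 [ 0.78  2.45 -0.  ]
32 [ 1.2   3.18 -0.  ]
40 [ 1.73  3.85 -0.  ]
48 [ 2.34  4.44 -0.  ]
56 [ 3.03  4.94 -0.  ]
64 [ 3.78  5.33 -0.  ]
```

Request:
{"op": "drive_tool", "data": {
  "hand": [93,93,93,93,93],
  "travel": [
    [0.25,0.84,0],
    [0.46,1.66,0],
    [0.78,2.45,0],
    [1.2,3.18,0],
    [1.73,3.85,0]
  ],
  "rot": [
    [0,0,-1],
    [0,0,-2],
    [0,0,-3],
    [0,0,-4],
    [0,0,-5]
  ]
}}

```text
time: 2.02
tcp_pos: [0.294, -0.2175, 0.2024]
ee_rot: [[-0.78, 0.626, -0.0], [0.626, 0.78, 0.0], [0.0, 0.0, -1.0]]
contact_force: [-0.8, -1.0, 0.1]
gripper_width: 0.093
finger_force: 0.0
```

```bash
python3 - <<'E'
from h import *
s=read_state();print(s["joint_positions"].round(1),s["contact_force"])
R=s["ee_rot"];p=s["tcp_pos"];r=np.hypot(*p[:2]);a0=np.degrees(np.arctan2(p[1],p[0]));print(r,a0)
for x,y in ((.31,-.2),(.345,-.15),(.37,-.11),(.40,-.07),(.42,-.05)):
    q=np.array([x,y,p[2]]);print((R.T@(q-p)/.06).round(2))
print("d to x axis",R.T@[1,0,0])
E
```

```text
[-40.5 -34.5 115.5   0.   99.  -91.7] [-0.76926529 -1.02422182  0.07134366]
0.36570095365600075 -36.489208364406764
[-0.03  0.39  0.  ]
[0.04 1.41 0.  ]
[0.13 2.19 0.  ]
[0.16 3.02 0.  ]
[0.11 3.49 0.  ]
d to x axis [-7.79533325e-01  6.26360745e-01 -1.12935830e-04]
```

Request:
{"op": "drive_tool", "data": {
  "hand": [93,93,93,93,93],
  "travel": [
    [0,0.4,0],
    [0.05,1.35,0],
    [0.13,2.15,-0.2],
    [0.16,2.95,-0.4],
    [0.11,3.5,-0.6]
  ],
  "rot": [
    [0,0,-1],
    [0,0,-2],
    [0,0,-3],
    [0,0,-4],
    [0,0,-4.85]
  ]
}}

```text
time: 2.65
tcp_pos: [0.4205, -0.0489, 0.2388]
ee_rot: [[-1.0, -0.002, -0.0], [-0.002, 1.0, 0.0], [0.0, 0.0, -1.0]]
contact_force: [-0.4, -0.5, 0.2]
gripper_width: 0.093
finger_force: 0.0
```

```bash
python3 - <<'E'
from h import *
s=read_state();print(s["tcp_pos"],s["joint_positions"].round(1))
c=capture("wrist");c["st"]=s;np.save("pics/w1.npy",c,allow_pickle=True);save("w1",c["frame"])
E
```

```text
[ 0.42046245 -0.04893791  0.23876483] [ -10.1  -26.2  107.     0.    99.2 -100.2]
```

View pics/w1.png

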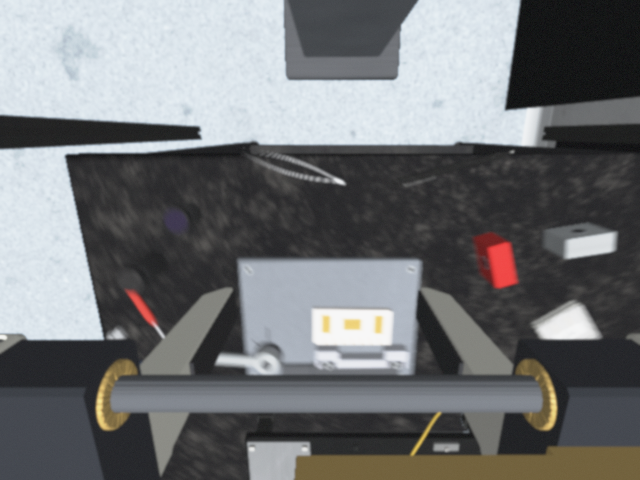

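The wrist view looks back over the jig. The plate's near corners are at (238,259) and (421,259), the carrier at (352,326), the face bar at (363,358), the pivot at (266,358) and the spacer at (580,240). The fingers hide the handle, so I'll move ahead for a clearer look.

Request:
{"op": "drive_tool", "data": {
  "hand": [93,93,93,93],
  "travel": [
    [-0.9,0,0],
    [-1.8,0,0],
    [-2.8,0,0],
    [-2.8,0,0]
  ],
  "rot": [
    [0,0,0],
    [0,0,0],
    [0,0,0],
    [0,0,0]
  ]
}}

```text
time: 3.2
tcp_pos: [0.5899, -0.0508, 0.2347]
ee_rot: [[-1.0, 0.004, -0.005], [0.004, 1.0, 0.001], [0.005, 0.001, -1.0]]
contact_force: [-0.7, -0.2, 0.1]
gripper_width: 0.0932
finger_force: 0.0
```

```bash
python3 - <<'E'
from h import *
s=read_state();print(s["tcp_pos"],s["joint_positions"].round(1))
c=capture("wrist");c["st"]=s;np.save("pics/w2.npy",c,allow_pickle=True);save("w2",c["frame"],1.25)
np.set_printoptions(precision=4,suppress=True)
C=cam(c,s);W=cloud(c,C);z=W[...,2]
for lo,hi in((-.01,.004),(.008,.016),(.018,.026),(.027,.033),(.033,.039),(.04,.05),(.06,.075)):
    m=((z>lo)&(z<hi)&(W[...,0]>.4)&(W[...,0]<.75)&(abs(W[...,1]+.05)<.2)).astype(np.uint8)
    n,l,S,ce=cv2.connectedComponentsWithStats(m)
    for i in range(1,n):
        if S[i,4]>60:
            P=W[l==i];print((lo,hi),S[i],ce[i].round(1),np.nanmedian(P,0),cv2.minAreaRect((P[:,:2]*1000).astype(np.float32)))
E
```

```text
[ 0.58990596 -0.05080131  0.23473909] [ -7.4  -3.9  89.3   0.   94.9 -97.2]
(-0.01, 0.004) [  139    28   376   295 61042] [327.9 151.6] [ 0.4919 -0.0484  0.0001] ((574.99609375, -50.00019836425781), (399.9923095703125, 349.9796447753906), 89.9979248046875)
(-0.01, 0.004) [458 291  22  31 337] [470.2 304.5] [0.7237 0.1414 0.0003] ((726.9359130859375, 136.94424438476562), (44.03058624267578, 26.300006866455078), 1.502744197845459)
(0.008, 0.016) [158  41  23  36 157] [173.8  61.4] [ 0.4335 -0.2096  0.0123] ((432.1953125, -215.30455017089844), (18.107593536376953, 33.062904357910156), 65.61578369140625)
(0.008, 0.016) [495  89  12  50 178] [500.4 113.1] [0.4852 0.1413 0.012 ] ((486.57757568359375, 141.91921997070312), (52.852909088134766, 2.1056275367736816), 17.03867530822754)
(0.008, 0.016) [  226   116   207   156 20564] [321.9 175.1] [ 0.5421 -0.0726  0.0121] ((579.6355590820312, -47.502784729003906), (230.5655517578125, 184.71702575683594), 89.63078308105469)
(0.008, 0.016) [457 239  35  27 122] [469.9 247.7] [0.6385 0.1222 0.012 ] ((640.2249755859375, 126.75166320800781), (19.201
[... 3092 characters left out ...]
.05) [252 235  10  11  78] [256.4 239.8] [ 0.6213 -0.1306  0.0411] ((621.3158569335938, -130.3324432373047), (10.663820266723633, 11.091525077819824), 28.664215087890625)
(0.04, 0.05) [467 248  37  27 718] [485.  261.1] [0.6467 0.1313 0.0451] ((647.783203125, 132.98069763183594), (24.60016632080078, 40.83528137207031), 13.917121887207031)
(0.06, 0.075) [159 231  17  15 203] [166.9 238.1] [ 0.6114 -0.2198  0.0673] ((612.0984497070312, -221.40255737304688), (15.63121223449707, 14.462441444396973), 77.96968841552734)
(0.06, 0.075) [ 237  326  192   25 2845] [320.5 337.6] [ 0.7357 -0.0709  0.061 ] ((734.9490356445312, -43.89930725097656), (226.955810546875, 30.051433563232422), 89.9836654663086)
```

View pics/w2.png

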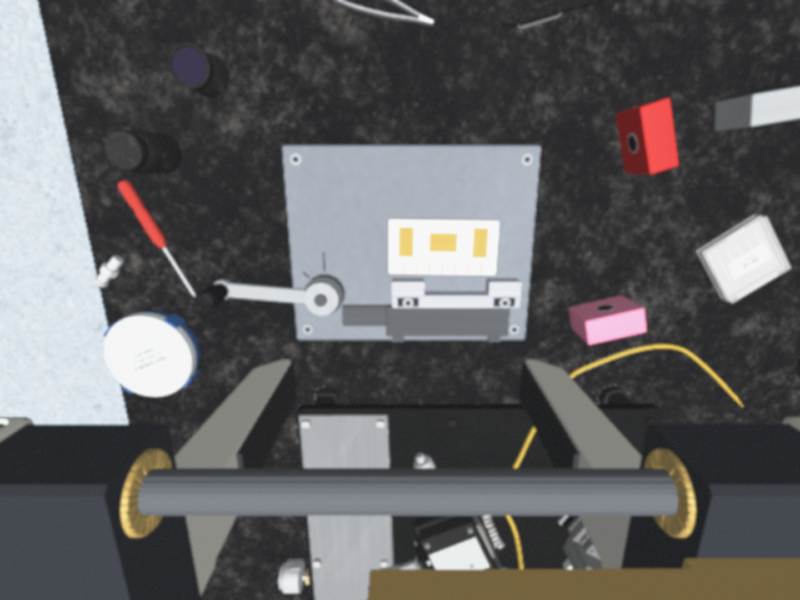

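The second wrist view is clear, in 1.25× pixels. The plate spans (283,146)–(540,340), the pivot is at (321,297) and the handle top at (210,293). The notch in the face bar spans about 425–489 in u and the carrier is at (443,247). In metric terms:

| Item | Measured | Expected |
|---|---|---|
| Jig origin | (572, −42.5) mm, yaw about 0 | – |
| Pivot | (621.3, −130.3) mm | (622, −130.5) mm |
| Handle | (612, −221) mm | – |
| Handle top height | 67 mm | 68 mm |
| Handle radius | 91.5 mm | 92 mm |

These agree with the text, so I'll go to the handle.

Request:
{"op": "drive_tool", "data": {
  "hand": [70,70,60,50,50],
  "travel": [
    [-0.1,-0.8,0.2],
    [-0.2,-1.6,0.5],
    [-0.3,-2.3,0.8],
    [-0.37,-2.85,1.0],
    [-0.37,-2.85,1.4]
  ],
  "rot": [
    [0,0,1.2],
    [0,0,2.4],
    [0,0,3.6],
    [0,0,4.8],
    [0,0,6]
  ]
}}

```text
time: 3.88
tcp_pos: [0.6089, -0.2242, 0.1553]
ee_rot: [[-0.661, 0.75, 0.002], [0.75, 0.661, -0.001], [-0.002, 0.001, -1.0]]
contact_force: [-0.3, -0.3, -0.1]
gripper_width: 0.0509
finger_force: 0.0
```

Request:
{"op": "drive_tool", "data": {
  "hand": [50,50,50,50,50],
  "travel": [
    [0,0,0],
    [0,0,0],
    [0,0,0.3],
    [0,0,0.6],
    [0,0,0.6]
  ],
  "rot": [
    [0,0,1.2],
    [0,0,2.4],
    [0,0,3.6],
    [0,0,4.8],
    [0,0,6]
  ]
}}

```text
time: 4.5
tcp_pos: [0.6081, -0.2216, 0.1177]
ee_rot: [[0.113, 0.994, -0.001], [0.994, -0.113, 0.0], [0.0, -0.001, -1.0]]
contact_force: [0.0, -0.3, 0.1]
gripper_width: 0.0499
finger_force: 0.0
```

```bash
python3 - <<'E'
from h import *
s=read_state();p=s["tcp_pos"];R=s["ee_rot"];print(p,R.round(3).tolist(),s["joint_positions"].round(1),s["gripper_width"])
h=np.array([.6119,-.2219,.040]);print((R.T@(h-p)/.06).round(3))
E
```

```text
[ 0.60810939 -0.22162356  0.11767569] [[0.113, 0.994, -0.001], [0.994, -0.113, 0.0], [0.0, -0.001, -1.0]] [-22.3   4.9  91.3   0.   83.9 -15.8] 0.04987869119590135
[0.002 0.065 1.295]
```

Request:
{"op": "drive_tool", "data": {
  "hand": [50,50,50,12,12],
  "travel": [
    [0,0.06,0.6],
    [0,0.06,1.1],
    [0,0.06,1.3],
    [0,0.06,1.3],
    [0,0.06,1.3]
  ],
  "rot": [
    [0,0,0],
    [0,0,0],
    [0,0,0],
    [0,0,0],
    [0,0,0]
  ],
  "newtons": 20
}}

```text
time: 5.12
tcp_pos: [0.6134, -0.2225, 0.0422]
ee_rot: [[0.106, 0.994, 0.002], [0.994, -0.106, -0.001], [-0.001, 0.002, -1.0]]
contact_force: [0.6, 0.1, 0.3]
gripper_width: 0.0344
finger_force: 0.0
```

Request:
{"op": "drive_tool", "data": {
  "hand": [12,12],
  "travel": [
    [0,0,0],
    [0,0,0]
  ],
  "rot": [
    [0,0,0],
    [0,0,0]
  ]
}}

```text
time: 5.38
tcp_pos: [0.6131, -0.2224, 0.0412]
ee_rot: [[0.105, 0.994, 0.001], [0.994, -0.105, -0.0], [-0.0, 0.001, -1.0]]
contact_force: [0.5, 0.2, 0.7]
gripper_width: 0.0152
finger_force: 0.0
```

```bash
python3 - <<'E'
from h import *
s=read_state();p=s["tcp_pos"];R=s["ee_rot"];print(p,R.round(3).tolist(),s["gripper_width"],s["finger_force"],s["contact_force"])
pv=np.array([.622,-.1305]);d=p[:2]-pv;r=np.hypot(*d);a=np.arctan2(-d[0],-d[1]);print("r,phi",r,a)
for k in range(1,12):
    b=a+k*np.radians(8);b=min(b,np.pi/2)
    q=np.array([pv[0]-.092*np.sin(b),pv[1]-.092*np.cos(b),p[2]]);print(k,round(np.degrees(b-a)/8,2),(R.T@(q-p)/.06).round(3))
E
```

```text
[ 0.61307862 -0.22237059  0.04120997] [[0.105, 0.994, 0.001], [0.994, -0.105, -0.0], [-0.0, 0.001, -1.0]] 0.015243649587611097 0.0 [0.50003481 0.22996561 0.66876534]
r,phi 0.09230274662271681 0.09680456668144073
1 1.0 [ 0.018 -0.214 -0.   ]
2 2.0 [ 0.061 -0.423 -0.   ]
3 3.0 [ 0.132 -0.625 -0.001]
4 4.0 [ 0.231 -0.815 -0.001]
5 5.0 [ 0.355 -0.989 -0.001]
6 6.0 [ 5.030e-01 -1.144e+00 -1.000e-03]
7 7.0 [ 6.700e-01 -1.277e+00 -1.000e-03]
8 8.0 [ 8.540e-01 -1.386e+00 -1.000e-03]
9 9.0 [ 1.052e+00 -1.467e+00 -1.000e-03]
10 10.0 [ 1.259 -1.521 -0.002]
11 10.56 [ 1.377 -1.538 -0.002]
```

The opening reads 15 mm with no grip force, so I'll check whether the handle is really between the pads.

```bash
python3 - <<'E'
from h import *
s=read_state();c=capture("wrist");f=c["frame"];a=c=capture("scene")["frame"]
g=np.vstack([f[200:480],cv2.resize(a[240:360,150:420],(640,284))]);save("grip",g,1)
E
```

```text
(no output)
```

View pics/grip.png

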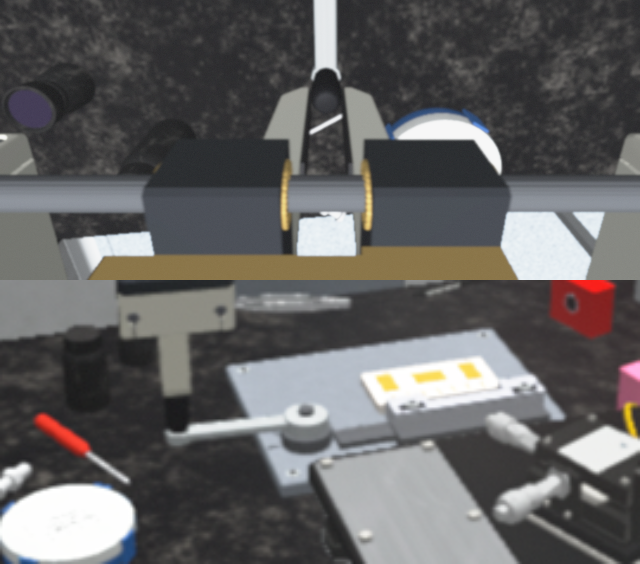

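The handle sits between the pads (325,95 in the upper picture) and the fingers seem just about to close on it. I'll close further, then follow the arc.

Request:
{"op": "drive_tool", "data": {
  "hand": [6,6,6],
  "travel": [
    [0,0,0],
    [0,0,0],
    [0,0,0]
  ],
  "rot": [
    [0,0,0],
    [0,0,0],
    [0,0,0]
  ],
  "newtons": 25
}}

```text
time: 5.85
tcp_pos: [0.6128, -0.2222, 0.0405]
ee_rot: [[0.105, 0.994, -0.0], [0.994, -0.105, 0.0], [0.0, -0.0, -1.0]]
contact_force: [0.0, -0.1, 0.0]
gripper_width: 0.006
finger_force: 0.0
```

```bash
python3 - <<'E'
from h import *
np.set_printoptions(precision=4,suppress=True)
s=read_state();c=capture("wrist");C=cam(c,s);W=cloud(c,C);p=s["tcp_pos"]
print("tcp px",proj(C,p),"handle top",proj(C,[.612,-.2215,.068]),"base",proj(C,[.612,-.2215,.034]))
save("grip2",c["frame"][180:380,170:470],2.4)
for v in range(260,330,5): print(v,W[v,318:332:4].round(3).tolist())
sc=capture("scene");Cs=cam(sc);Ws=cloud(sc,Cs);z=Ws[...,2]
print("scene tcp px",proj(Cs,p))
hs=(z>.04)&(z<.075)&(abs(Ws[...,0]-.612)<.04)&(abs(Ws[...,1]+.22)<.04)
v,u=np.nonzero(hs);print(u.min(),u.max(),v.min(),v.max(),np.median(Ws[hs],0)); save("scene2",sc["frame"][240:330,170:290],5)
E
```

```text
tcp px [[325.1606 281.2477]] handle top [[323.3827 301.2304]] base [[323.6911 276.0363]]
260 [[0.61, -0.211, 0.034], [0.612, -0.211, 0.035], [0.614, -0.211, 0.034], [0.617, -0.211, 0.034]]
265 [[0.609, -0.214, 0.033], [0.612, -0.214, 0.034], [0.614, -0.214, 0.035], [0.617, -0.214, 0.035]]
270 [[0.609, -0.217, 0.035], [0.612, -0.216, 0.039], [0.614, -0.215, 0.042], [0.616, -0.216, 0.04]]
275 [[0.609, -0.215, 0.046], [0.612, -0.215, 0.048], [0.614, -0.215, 0.05], [0.616, -0.215, 0.049]]
280 [[0.61, -0.215, 0.054], [0.612, -0.214, 0.057], [0.614, -0.214, 0.058], [0.616, -0.215, 0.056]]
285 [[0.61, -0.215, 0.061], [0.612, -0.214, 0.064], [0.614, -0.215, 0.063], [0.616, -0.215, 0.063]]
290 [[0.61, -0.214, 0.069], [0.612, -0.216, 0.067], [0.614, -0.216, 0.067], [0.616, -0.216, 0.067]]
295 [[0.61, -0.215, 0.075], [0.612, -0.218, 0.067], [0.614, -0.218, 0.068], [0.616, -0.218, 0.068]]
300 [[0.61, -0.214, 0.081], [0.611, -0.22, 0.069], [0.613, -0.221, 0.068], [0.615, -0.221, 0.068]]
305 [[0.61, -0.214, 0.086], [0.611, -0.223, 0.068], [0.613, -0.224, 0.068], [0.615, -0.224, 0.068]]
310 [[0.61, -0.215, 0.09], [0.611, -0.226, 0.068], [0.613, -0.227, 0.067], [0.615, -0.228, 0.067]]
315 [[0.61, -0.215, 0.094], [0.606, -0.265, 0.002], [0.609, -0.267, -0.0], [0.612, -0.266, 0.001]]
320 [[0.611, -0.215, 0.099], [0.605, -0.269, 0.002], [0.608, -0.27, 0.001], [0.611, -0.268, 0.005]]
325 [[0.611, -0.215, 0.103], [0.605, -0.271, 0.007], [0.608, -0.271, 0.007], [0.611, -0.275, 0.001]]
scene tcp px [[224.9683 299.7747]]
218 229 281 302 [ 0.6204 -0.2237  0.0568]
```

View pics/grip2.png

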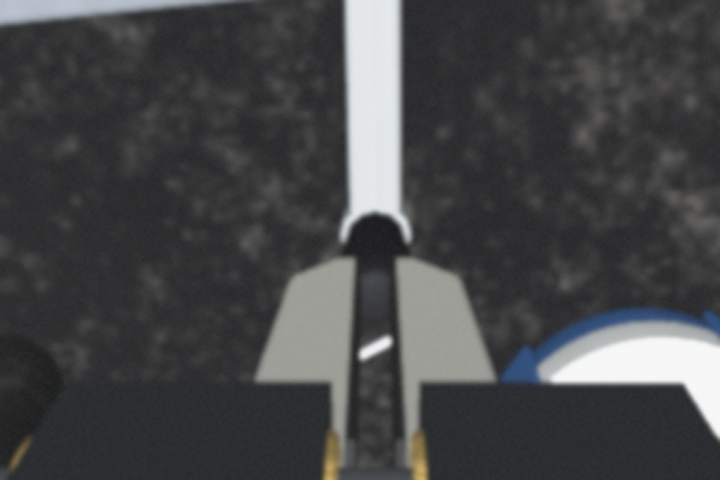

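```bash
python3 - <<'E'
from h import *
np.set_printoptions(precision=4,suppress=True)
s=read_state();c=capture("wrist");C=cam(c,s);W=cloud(c,C);p=s["tcp_pos"];R=s["ee_rot"]
T=(W-p)@R
print("tool frame, columns across finger")
for u in (300,308,340,350):
    print(u,[(v,T[v,u].round(3).tolist()) for v in range(280,340,8)])
sc=capture("scene");Cs=cam(sc);Ws=cloud(sc,Cs);f=sc["frame"]
for v in range(270,306,3): print(v,Ws[v,220:230:3].round(3).tolist(),f[v,224])
E
```

```text
tool frame, columns across finger
300 [(280, [-0.016, -0.018, 0.04]), (288, [-0.023, -0.018, 0.041]), (296, [0.009, -0.012, -0.039]), (304, [0.009, -0.011, -0.047]), (312, [0.009, -0.011, -0.055]), (320, [0.009, -0.01, -0.062]), (328, [0.009, -0.01, -0.067]), (336, [0.008, -0.01, -0.072])]
308 [(280, [-0.017, -0.012, 0.041]), (288, [-0.023, -0.012, 0.04]), (296, [0.009, -0.008, -0.039]), (304, [0.009, -0.008, -0.047]), (312, [0.009, -0.007, -0.055]), (320, [0.009, -0.007, -0.062]), (328, [0.009, -0.007, -0.068]), (336, [0.009, -0.007, -0.073])]
340 [(280, [-0.002, 0.009, 0.007]), (288, [0.009, 0.008, -0.029]), (296, [0.009, 0.007, -0.038]), (304, [0.009, 0.007, -0.047]), (312, [0.009, 0.007, -0.055]), (320, [0.008, 0.006, -0.061]), (328, [0.009, 0.006, -0.068]), (336, [0.009, 0.006, -0.073])]
350 [(280, [-0.017, 0.018, 0.041]), (288, [-0.023, 0.018, 0.04]), (296, [0.009, 0.012, -0.039]), (304, [0.009, 0.011, -0.047]), (312, [0.009, 0.011, -0.055]), (320, [0.009, 0.011, -0.061]), (328, [0.009, 0.01, -0.068]), (336, [0.009, 0.01, -0.073])]
270 [[0.633, -0.23, 0.108], [0.634, -0.225, 0.
[... 591 characters left out ...]
[0.629, -0.216, 0.076]] [133 133 123]
288 [[0.613, -0.229, 0.064], [0.617, -0.225, 0.066], [0.619, -0.22, 0.066], [0.615, -0.215, 0.063]] [64 63 62]
291 [[0.616, -0.23, 0.061], [0.62, -0.226, 0.062], [0.622, -0.221, 0.062], [0.619, -0.216, 0.06]] [29 29 31]
294 [[0.617, -0.23, 0.055], [0.622, -0.226, 0.057], [0.622, -0.221, 0.057], [0.616, -0.215, 0.052]] [27 29 32]
297 [[0.614, -0.23, 0.048], [0.62, -0.226, 0.051], [0.621, -0.222, 0.051], [0.62, -0.216, 0.049]] [28 27 28]
300 [[0.613, -0.231, 0.042], [0.622, -0.227, 0.046], [0.621, -0.222, 0.045], [0.618, -0.216, 0.042]] [30 30 31]
303 [[0.554, -0.223, 0.001], [0.621, -0.227, 0.04], [0.621, -0.222, 0.039], [0.617, -0.217, 0.036]] [30 28 31]
```

```bash
python3 - <<'E'
from h import *
for n in("w1","w2"):
    c=np.load("pics/%s.npy"%n,allow_pickle=True).item();s=c["st"];C=cam(c,s);W=cloud(c,C);T=(W-s["tcp_pos"])@s["ee_rot"]
    m=(abs(T[...,0])<.02)&(abs(T[...,1])<.075)&(abs(T[...,1])>.03)&(T[...,2]>-.09)&(T[...,2]<.02)
    print(n,s["gripper_width"],m.sum(),np.percentile(T[m][:,2],[90,97,99,99.8,100]).round(4),np.percentile(abs(T[m][:,1]),[0,1,5,50]).round(4),np.percentile(T[m][:,0],[0,5,50,95]).round(4))
s=read_state();c=capture("wrist");C=cam(c,s);W=cloud(c,C);T=(W-s["tcp_pos"])@s["ee_rot"]
m=(abs(T[...,0]-.0085)<.004)&(abs(T[...,1])<.022)&(abs(T[...,1])>.01)&(T[...,2]>-.09)&(T[...,2]<.02)
print(s["gripper_width"],np.percentile(T[m][:,2],[50,90,97,99,100]).round(4))
E
```

```text
w1 0.0930477842837864 8620 [-0.0401 -0.0326 -0.0298 -0.0285 -0.0269] [0.0456 0.0458 0.046  0.0496] [-0.0084 -0.0048  0.0086  0.0094]
w2 0.09324917458597633 8611 [-0.0401 -0.0327 -0.0298 -0.0284 -0.0272] [0.0454 0.0458 0.0461 0.0496] [-0.0083 -0.0048  0.0086  0.0094]
0.005990352815613735 [-0.0601 -0.0405 -0.0358 -0.0333 -0.0305]
```

Depth from both the wrist and scene cameras shows the real fingertips about 28 mm behind the reported TCP. The fingers therefore closed just above the handle. I'll allow for that from here on: reopen, go 28 mm lower, and close again.

Request:
{"op": "drive_tool", "data": {
  "hand": [44,44,44,44,44],
  "travel": [
    [0,0,0],
    [0,0,0],
    [0,0,0],
    [0,0,0.25],
    [0,0,0.46]
  ],
  "rot": [
    [0,0,0],
    [0,0,0],
    [0,0,0],
    [0,0,0],
    [0,0,0]
  ]
}}

```text
time: 6.72
tcp_pos: [0.6124, -0.2221, 0.0114]
ee_rot: [[0.105, 0.994, -0.001], [0.994, -0.105, 0.0], [0.0, -0.001, -1.0]]
contact_force: [0.5, -0.7, 0.1]
gripper_width: 0.0432
finger_force: 0.0
```

Request:
{"op": "drive_tool", "data": {
  "hand": [10,10,10,10,10],
  "travel": [
    [0,0,0],
    [0,0,0],
    [0,0,0],
    [0,0,0],
    [0,0,0]
  ],
  "rot": [
    [0,0,0],
    [0,0,0],
    [0,0,0],
    [0,0,0],
    [0,0,0]
  ]
}}

```text
time: 7.35
tcp_pos: [0.613, -0.2223, 0.0134]
ee_rot: [[0.105, 0.994, 0.0], [0.994, -0.105, -0.0], [-0.0, 0.001, -1.0]]
contact_force: [-1.1, -0.6, 2.8]
gripper_width: 0.0158
finger_force: 25.0
```

```bash
python3 - <<'E'
from h import *
s=read_state();p=s["tcp_pos"];R=s["ee_rot"];print(p,R.round(3).tolist(),s["gripper_width"],s["finger_force"],s["contact_force"])
pv=np.array([.622,-.1305]);d=p[:2]-pv;r=np.hypot(*d);a=np.arctan2(-d[0],-d[1]);print("r,phi",r,a)
for k in range(1,12):
    b=min(a+k*np.radians(8),np.pi/2)
    q=np.array([pv[0]-r*np.sin(b),pv[1]-r*np.cos(b),p[2]]);print(k,round(np.degrees(b-a)/8,2),(R.T@(q-p)/.06).round(3))
E
```

```text
[ 0.61298719 -0.22234268  0.01336847] [[0.105, 0.994, 0.0], [0.994, -0.105, -0.0], [-0.0, 0.001, -1.0]] 0.01576341324468675 25.000497736036777 [-1.13044609 -0.61948459  2.75949608]
r,phi 0.09228384416067913 0.0978199154599187
1 1.0 [ 0.013 -0.214 -0.   ]
2 2.0 [ 0.056 -0.424 -0.   ]
3 3.0 [ 0.128 -0.627 -0.   ]
4 4.0 [ 0.228 -0.817 -0.   ]
5 5.0 [ 0.352 -0.991 -0.001]
6 6.0 [ 5.000e-01 -1.147e+00 -1.000e-03]
7 7.0 [ 6.68e-01 -1.28e+00 -1.00e-03]
8 8.0 [ 8.530e-01 -1.389e+00 -1.000e-03]
9 9.0 [ 1.052e+00 -1.471e+00 -1.000e-03]
10 10.0 [ 1.260e+00 -1.524e+00 -1.000e-03]
11 10.55 [ 1.376e+00 -1.541e+00 -1.000e-03]
```

Request:
{"op": "drive_tool", "data": {
  "hand": [10,10,10,10,10],
  "travel": [
    [0.013,-0.214,0],
    [0.056,-0.424,0],
    [0.128,-0.627,0],
    [0.228,-0.817,0],
    [0.352,-0.991,0]
  ],
  "rot": [
    [0,0,1],
    [0,0,2],
    [0,0,3],
    [0,0,4],
    [0,0,5]
  ]
}}

```text
time: 7.98
tcp_pos: [0.556, -0.1954, 0.0134]
ee_rot: [[0.723, 0.691, 0.001], [0.691, -0.723, -0.001], [0.0, 0.002, -1.0]]
contact_force: [4.4, -1.1, 1.1]
gripper_width: 0.0156
finger_force: 25.0
```

```bash
python3 - <<'E'
from h import *
s=read_state();p=s["tcp_pos"];R=s["ee_rot"];print(p,R.round(3).tolist(),s["gripper_width"],s["finger_force"],s["contact_force"])
pv=np.array([.622,-.1305]);d=p[:2]-pv;r=np.hypot(*d);a=np.arctan2(-d[0],-d[1]);print("r,phi",r,a, "tool x ang",np.degrees(np.arctan2(R[1,0],R[0,0])))
for k in range(1,12):
    b=min(a+k*np.radians(8),np.pi/2)
    q=np.array([pv[0]-.092*np.sin(b),pv[1]-.092*np.cos(b),p[2]]);print(k,round(np.degrees(b-a)/8,2),(R.T@(q-p)/.06).round(3))
E
```

```text
[ 0.55604171 -0.19542823  0.01341011] [[0.723, 0.691, 0.001], [0.691, -0.723, -0.001], [0.0, 0.002, -1.0]] 0.01560039600745213 24.997005918994546 [ 4.35659593 -1.08322834  1.14071754]
r,phi 0.09255361311360714 0.7932678408433914 tool x ang 43.68860991292481
1 1.0 [ 0.021 -0.214 -0.   ]
2 2.0 [ 0.062 -0.424 -0.001]
3 3.0 [ 0.132 -0.626 -0.001]
4 4.0 [ 0.23  -0.816 -0.001]
5 5.0 [ 0.353 -0.991 -0.002]
6 5.57 [ 0.434 -1.082 -0.002]
7 5.57 [ 0.434 -1.082 -0.002]
8 5.57 [ 0.434 -1.082 -0.002]
9 5.57 [ 0.434 -1.082 -0.002]
10 5.57 [ 0.434 -1.082 -0.002]
11 5.57 [ 0.434 -1.082 -0.002]
```

Request:
{"op": "drive_tool", "data": {
  "hand": [10,10,10,10,10],
  "travel": [
    [0.021,-0.214,0],
    [0.062,-0.424,0],
    [0.132,-0.626,0],
    [0.23,-0.816,0],
    [0.353,-0.991,0]
  ],
  "rot": [
    [0,0,1],
    [0,0,2],
    [0,0,3],
    [0,0,4],
    [0,0,5]
  ]
}}

```text
time: 8.6
tcp_pos: [0.5298, -0.1378, 0.0134]
ee_rot: [[0.998, 0.064, 0.001], [0.064, -0.998, -0.001], [0.0, 0.001, -1.0]]
contact_force: [3.4, -4.6, 1.8]
gripper_width: 0.0158
finger_force: 25.0
```

Request:
{"op": "drive_tool", "data": {
  "hand": [10,10,10],
  "travel": [
    [0.0,-0.06,0],
    [0.0,-0.12,0],
    [0.0,-0.12,0]
  ],
  "rot": [
    [0,0,0.3],
    [0,0,0.57],
    [0,0,0.57]
  ]
}}

```text
time: 8.98
tcp_pos: [0.5296, -0.1304, 0.0133]
ee_rot: [[1.0, -0.01, 0.001], [-0.01, -1.0, -0.0], [0.001, 0.0, -1.0]]
contact_force: [-0.9, -0.1, 3.2]
gripper_width: 0.0159
finger_force: 25.0
```

```bash
python3 - <<'E'
from h import *
s=read_state();p=s["tcp_pos"];R=s["ee_rot"];print(p,R.round(3).tolist(),s["gripper_width"],s["finger_force"],s["contact_force"],s["joint_positions"].round(1))
pv=np.array([.622,-.1305]);d=p[:2]-pv;r=np.hypot(*d);a=np.arctan2(-d[0],-d[1]);print("r,phi",r,a)
c=capture("wrist");W=cloud(c,cam(c,s));z=W[...,2]
m=(abs(z-.0355)<.0025)&(W[...,0]<.605)&(W[...,0]>.53)&(abs(W[...,1]+.13)<.04);P=W[m]
for lo in np.arange(.53,.605,.01):
    q=P[(P[:,0]>lo)&(P[:,0]<lo+.01)]
    if len(q)>8: print(lo.round(3),len(q),np.percentile(q[:,1],[3,97]).round(4),(np.percentile(q[:,1],[3,97]).mean()).round(4))
save("w3",c["frame"])
E
```

```text
[ 0.52959253 -0.13036405  0.01333324] [[1.0, -0.01, 0.001], [-0.01, -1.0, -0.0], [0.001, 0.0, -1.0]] 0.015871933792039477 25.001018992625177 [-0.86154903 -0.11593035  3.15511279] [-16.5  -3.5 109.8  -0.   73.6  74.1]
r,phi 0.09240756988318512 1.57226751258444
0.53 230 [-0.1383 -0.1233] -0.1308
0.54 379 [-0.1367 -0.1257] -0.1312
0.55 411 [-0.1367 -0.1254] -0.1311
0.56 439 [-0.1368 -0.1256] -0.1312
0.57 455 [-0.1372 -0.1257] -0.1315
0.58 471 [-0.1373 -0.1256] -0.1314
0.59 499 [-0.1373 -0.1257] -0.1315
0.6 264 [-0.1373 -0.1258] -0.1315
```

The lever line measures parallel to jig −x (slope 0.008, jig yaw about −0.006), so it stands square. I'll release and go look at the spacer.

Request:
{"op": "drive_tool", "data": {
  "hand": [50,50,50,50,50],
  "travel": [
    [0,0,0],
    [0,0,0],
    [0,0,-0.5],
    [0,0,-1.2],
    [0,-0.5,-2]
  ],
  "rot": [
    [0,0,0],
    [0,0,0],
    [0,0,0],
    [0,0,0],
    [0,0,-1]
  ]
}}

```text
time: 9.65
tcp_pos: [0.5292, -0.1008, 0.1335]
ee_rot: [[0.992, 0.13, -0.001], [0.13, -0.992, 0.0], [-0.001, -0.0, -1.0]]
contact_force: [1.1, -0.2, -0.2]
gripper_width: 0.0495
finger_force: 0.0
```

```bash
python3 - <<'E'
from h import *
s=read_state();p=s["tcp_pos"];R=s["ee_rot"]
c=capture("wrist");c["st"]=s;np.save("pics/w3.npy",c,allow_pickle=True);W=cloud(c,cam(c,s));z=W[...,2]
m=(abs(z-.0355)<.0025)&(W[...,0]<.60)&(W[...,0]>.54)&(abs(W[...,1]+.13)<.02);P=W[m]
q=[(lo+.005,np.percentile(P[(P[:,0]>lo)&(P[:,0]<lo+.01)][:,1],[3,97]).mean()) for lo in np.arange(.54,.6,.01)]
print("lever slope",np.polyfit(*np.array(q).T,1),np.array(q).round(4).tolist())
print(p,(R.T@(np.array([.47,.20,.20])-p)/.06).round(2),np.degrees(np.arctan2(R[1,0],R[0,0])))
E
```

```text
lever slope [-0.00727449 -0.12703821] [[0.545, -0.131], [0.555, -0.1311], [0.565, -0.1312], [0.575, -0.1312], [0.585, -0.1312], [0.595, -0.1315]]
[ 0.52919913 -0.10084535  0.13352686] [-0.33 -5.1  -1.11] 7.4472914257051315
```

Request:
{"op": "drive_tool", "data": {
  "hand": [60,60,60,60,60],
  "travel": [
    [-0.05,-0.6,-0.2],
    [-0.1,-1.4,-0.4],
    [-0.15,-2.2,-0.6],
    [-0.2,-3.0,-0.8],
    [-0.25,-3.8,-1.1]
  ],
  "rot": [
    [0,0,-1.1],
    [0,0,-2.2],
    [0,0,-3.3],
    [0,0,-4.4],
    [0,0,-5.5]
  ]
}}

```text
time: 10.32
tcp_pos: [0.4847, 0.1252, 0.1988]
ee_rot: [[0.62, 0.785, -0.001], [0.785, -0.62, -0.0], [-0.0, -0.001, -1.0]]
contact_force: [0.6, -0.1, 0.1]
gripper_width: 0.0604
finger_force: 0.0
```

Request:
{"op": "drive_tool", "data": {
  "hand": [60,60,60,60,60,60],
  "travel": [
    [0,0,0]
  ],
  "rot": [
    [0,0,-1.1]
  ]
}}

```text
invalid input
```

```bash
python3 - <<'E'
from h import *
s=read_state();p=s["tcp_pos"];R=s["ee_rot"]
print(p,(R.T@(np.array([.47,.20,.20])-p)/.06).round(2),np.degrees(np.arctan2(R[1,0],R[0,0])))
E
```

```text
[0.48472424 0.12521717 0.19881017] [ 0.83 -0.97 -0.02] 51.684443986567395
```

Request:
{"op": "drive_tool", "data": {
  "hand": [60,60,60,60,60],
  "travel": [
    [0.2,-0.25,0],
    [0.45,-0.5,0],
    [0.65,-0.75,0],
    [0.83,-0.97,0],
    [0.83,-0.97,0]
  ],
  "rot": [
    [0,0,-1.2],
    [0,0,-2.4],
    [0,0,-3.6],
    [0,0,-4.8],
    [0,0,-4.8]
  ]
}}

```text
time: 10.95
tcp_pos: [0.4708, 0.1997, 0.1986]
ee_rot: [[0.002, 1.0, -0.0], [1.0, -0.002, -0.0], [-0.0, -0.0, -1.0]]
contact_force: [-1.0, -0.5, 1.7]
gripper_width: 0.0598
finger_force: 0.0
```

```bash
python3 - <<'E'
from h import *
np.set_printoptions(precision=4,suppress=True)
s=read_state();p=s["tcp_pos"];R=s["ee_rot"];print(p,np.degrees(np.arctan2(R[1,0],R[0,0])),s["joint_positions"].round(1))
c=capture("wrist");c["st"]=s;W=cloud(c,cam(c,s));z=W[...,2];f=c["frame"];save("w4",f)
m=((abs(z-.045)<.003)&(W[...,0]<.54)&(W[...,0]>.4)&(W[...,1]>.19)&(W[...,1]<.33)).astype(np.uint8)
n,l,S,ce=cv2.connectedComponentsWithStats(m)
for i in range(1,n):
    if S[i,4]>60:
        P=W[l==i];ct=np.array(cv2.boxPoints(cv2.minAreaRect((P[:,:2]*1000).astype(np.float32))));v,u=np.nonzero(l==i)
        print(S[i],np.median(P,0),cv2.minAreaRect((P[:,:2]*1000).astype(np.float32)),ct.tolist(),f[l==i].mean(0))
        hull=cv2.minAreaRect(np.c_[u,v].astype(np.float32));b=cv2.boxPoints(hull);q=ray(cam(c,s),b,.045);print(q.round(4).tolist(),q.mean(0))
sd=np.load("pics/side0.npy",allow_pickle=True).item();Ws=cloud(sd,cam(sd));m=(abs(Ws[...,2]-.045)<.004)&(abs(Ws[...,0]-.47)<.05)&(abs(Ws[...,1]-.245)<.05)
print("side",m.sum(),np.median(Ws[m],0),cv2.minAreaRect((Ws[m][:,:2]*1000).astype(np.float32)))
E
```

```text
[0.4708 0.1997 0.1986] 89.85786857226287 [ 20.1 -14.1 101.7   0.   92.5  20.3]
[ 298  139   33   60 1413] [0.4604 0.2513 0.045 ] ((460.5370788574219, 250.06298828125), (24.024883270263672, 54.01191711425781), 9.004892349243164) [[444.4457702636719, 274.85589599609375], [452.8996276855469, 221.50970458984375], [476.6283874511719, 225.27008056640625], [468.1745300292969, 278.61627197265625]] [214.0821 217.8103 220.0998]
[[0.4446, 0.2749, 0.045], [0.4681, 0.2786, 0.045], [0.477, 0.2256, 0.045], [0.4524, 0.2216, 0.045]] [0.4605 0.2502 0.045 ]
side 215 [0.4577 0.2487 0.0452] ((458.11712646484375, 248.75631713867188), (25.778308868408203, 58.516117095947266), 9.135300636291504)
```

View pics/w4.png

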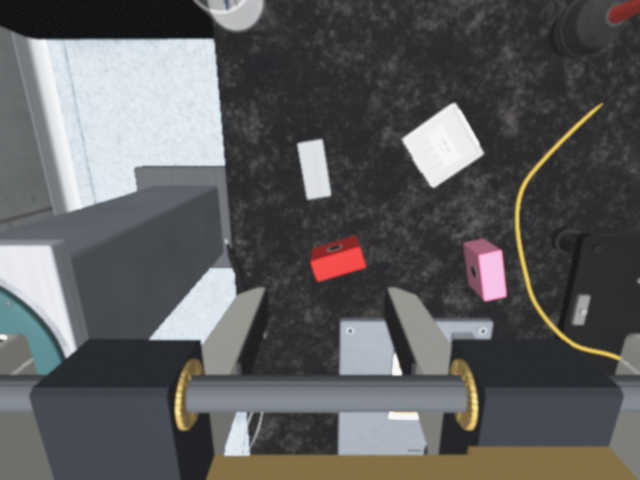

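The spacer is the grey block with its top at (314,169): centre (0.4605, 0.2501), top at 45 mm, 24 × 54 mm, yaw 9°. The side view agrees to about 2 mm. The red and pink ones are clear of it, so I'll grasp.

Request:
{"op": "drive_tool", "data": {
  "hand": [60,60,60,60,60],
  "travel": [
    [0.6,-0.12,0.7],
    [0.84,-0.17,1.4],
    [0.84,-0.17,2.2],
    [0.84,-0.17,2.9],
    [0.84,-0.17,3.2]
  ],
  "rot": [
    [0,0,-0.6],
    [0,0,-1.14],
    [0,0,-1.14],
    [0,0,-1.14],
    [0,0,-1.14]
  ]
}}

```text
time: 11.62
tcp_pos: [0.4602, 0.2484, 0.0047]
ee_rot: [[-0.152, 0.988, -0.003], [0.988, 0.152, -0.001], [-0.001, -0.003, -1.0]]
contact_force: [0.2, 0.6, 1.1]
gripper_width: 0.0602
finger_force: 0.0
```

```bash
python3 - <<'E'
from h import *
s=read_state();p=s["tcp_pos"];R=s["ee_rot"];print(p,s["contact_force"])
print((R.T@(np.array([.4605,.2501,-.004])-p)/.06).round(3),np.degrees(np.arctan2(R[1,0],R[0,0])))
E
```

```text
[0.46021351 0.24844682 0.00473133] [0.18566688 0.62073385 1.11644851]
[0.027 0.009 0.145] 98.73260864578371
```

Request:
{"op": "drive_tool", "data": {
  "hand": [60,15,15,15,15],
  "travel": [
    [0.03,0,0.15],
    [0.03,0,0.15],
    [0.03,0,0.15],
    [0.03,0,0.15],
    [0.03,0,0.15]
  ],
  "rot": [
    [0,0,0],
    [0,0,0],
    [0,0,0],
    [0,0,0],
    [0,0,0]
  ],
  "newtons": 35
}}

```text
time: 12.25
tcp_pos: [0.4608, 0.2514, -0.0015]
ee_rot: [[-0.155, 0.988, 0.0], [0.988, 0.155, 0.0], [0.0, 0.0, -1.0]]
contact_force: [-3.5, -1.0, 2.3]
gripper_width: 0.0247
finger_force: 2.6
```

Request:
{"op": "drive_tool", "data": {
  "hand": [15,15,15,15,15],
  "travel": [
    [0,0,0],
    [0,0,-0.2],
    [0,0,-0.7],
    [0,0,-1.4],
    [0,0,-2.0]
  ],
  "rot": [
    [0,0,0],
    [0,0,0],
    [0,0,0],
    [0,0,0],
    [0,0,0]
  ]
}}

```text
time: 12.88
tcp_pos: [0.4607, 0.2513, 0.1201]
ee_rot: [[-0.155, 0.988, 0.001], [0.988, 0.155, 0.0], [0.0, 0.001, -1.0]]
contact_force: [0.5, -0.8, -1.2]
gripper_width: 0.0242
finger_force: 34.6
```

Spacer held: 24.2 mm opening at 34.6 N. Next I'll measure the notch and carrier from the wrist image taken after the lever was set.

```bash
cat > notch.py <<'E'
from h import *
np.set_printoptions(precision=4,suppress=True)
def notch(W):
    z=W[...,2];ok=(W[...,0]>.58)&(W[...,0]<.69)&(W[...,1]>-.09)&(W[...,1]<.075)
    P=W[ok&(z>.0265)&(z<.034)]
    ys=np.arange(-.085,.07,.002);fr=[]
    for y in ys:
        q=P[abs(P[:,1]-y)<.0012]
        fr.append(np.percentile(q[:,0],2) if len(q)>4 else np.nan)
    return ys,np.array(fr),np.nanmedian(P[:,2])
def carrier(W):
    z=W[...,2];m=(abs(z-.022)<.0025)&(W[...,0]>.5)&(W[...,0]<.66)&(W[...,1]>-.1)&(W[...,1]<.06)
    n,l,S,_=cv2.connectedComponentsWithStats(m.astype(np.uint8));i=1+S[1:,4].argmax()
    P=W[l==i];return S[i,4],np.median(P[:,2]),cv2.minAreaRect((P[:,:2]*1000).astype(np.float32))
E
python3 - <<'E'
from notch import *
c=np.load("pics/w3.npy",allow_pickle=True).item();W=cloud(c,cam(c,c["st"]))
ys,f,z=notch(W);print("bar top",z);print([(round(a*1000),None if np.isnan(b) else round(b*1000,1)) for a,b in zip(ys,f)])
print(carrier(W))
sc=capture("scene");Ws=cloud(sc,cam(sc));print("scene bar",notch(Ws)[2],carrier(Ws))
ys,f,z=notch(Ws);print([(round(a*1000),None if np.isnan(b) else round(b*1000,1)) for a,b in zip(ys,f)])
E
```

```text
bar top 0.028103853861710035
[(-85, None), (-83, np.float64(652.4)), (-81, None), (-79, None), (-77, np.float64(649.9)), (-75, None), (-73, np.float64(649.1)), (-71, np.float64(648.2)), (-69, np.float64(648.2)), (-67, np.float64(624.3)), (-65, np.float64(623.5)), (-63, np.float64(623.4)), (-61, np.float64(623.6)), (-59, np.float64(623.4)), (-57, np.float64(623.4)), (-55, np.float64(623.7)), (-53, np.float64(623.4)), (-51, np.float64(623.6)), (-49, np.float64(623.5)), (-47, np.float64(623.2)), (-45, np.float64(623.8)), (-43, np.float64(623.5)), (-41, np.float64(623.6)), (-39, np.float64(623.8)), (-37, np.float64(624.4)), (-35, np.float64(636.4)), (-33, np.float64(636.1)), (-31, np.float64(636.2)), (-29, np.float64(636.3)), (-27, np.float64(636.2)), (-25, np.float64(636.4)), (-23, np.float64(636.1)), (-21, np.float64(636.5)), (-19, np.float64(636.2)), (-17, np.float64(636.2)), (-15, np.float64(636.6)), (-13, np.float64(636.4)), (-11, np.float64(636.4)), (-9, np.float64(636.6)), (-7, np.float64(636.5)), (-5, np.float64(636.4)), (-3, np.float64(636.5)), (-1, np.float64(636.4)), (1, np.fl
[... 2185 characters left out ...]
4.9)), (7, np.float64(636.8)), (9, np.float64(636.5)), (11, np.float64(640.3)), (13, np.float64(638.1)), (15, np.float64(640.0)), (17, np.float64(636.5)), (19, np.float64(636.7)), (21, np.float64(638.2)), (23, np.float64(626.7)), (25, np.float64(625.6)), (27, np.float64(625.0)), (29, np.float64(626.0)), (31, np.float64(625.3)), (33, np.float64(628.2)), (35, np.float64(625.1)), (37, np.float64(623.1)), (39, np.float64(626.0)), (41, np.float64(629.4)), (43, np.float64(625.3)), (45, np.float64(626.1)), (47, np.float64(620.4)), (49, np.float64(620.0)), (51, np.float64(624.3)), (53, np.float64(627.1)), (55, None), (57, None), (59, None), (61, None), (63, None), (65, None), (67, None), (69, None)]
```

```bash
python3 - <<'E'
from notch import *
c=np.load("pics/w3.npy",allow_pickle=True).item();W=cloud(c,cam(c,c["st"]))
m=(W[...,0]>.637)&(W[...,0]<.665)&(abs(W[...,1]+.007)<.02);print("stop z",np.percentile(W[m][:,2],[50,95,99]))
ys,f,z=notch(W);g=(f<.63);print("bar slope",np.polyfit(ys[g],f[g],1), "floor",np.polyfit(ys[(f>.63)&(abs(ys+.007)<.027)],f[(f>.63)&(abs(ys+.007)<.027)],1))
s=read_state();c=capture("wrist");W=cloud(c,cam(c,s));p=s["tcp_pos"];R=s["ee_rot"];T=(W-p)@R
m=(abs(T[...,1])<.016)&(T[...,0]>.012)&(T[...,0]<.045)&(T[...,2]>-.07)&(T[...,2]<.02)
P=T[m];print(len(P));print("end x",np.percentile(P[:,0],[2,50,98]),"y",np.percentile(P[:,1],[1,50,99]),"z",np.percentile(P[:,2],[1,50,99]))
e=P[P[:,0]>np.percentile(P[:,0],60)];print("end face y",np.percentile(e[:,1],[2,98]),"slope",np.polyfit(e[:,1],e[:,0],1))
t=np.array([.6229,-.007,.12]);print(p,(R.T@(t-p)/.06).round(3),np.degrees(np.arctan2(R[1,0],R[0,0])))
E
```

```text
stop z [0.0277 0.0315 0.0322]
bar slope [0.0014 0.6237] floor [0.0034 0.6364]
2815
end x [0.0125 0.0247 0.026 ] y [-0.0112  0.0003  0.0122] z [-0.0485 -0.0461 -0.0051]
end face y [-0.0107  0.011 ] slope [-0.0005  0.0257]
[0.4621 0.252  0.1251] [-4.68   1.977  0.089] 98.92491904422465
```

Request:
{"op": "drive_tool", "data": {
  "hand": [15,15,15,15,15],
  "travel": [
    [-0.7,0.3,0],
    [-1.6,0.68,0],
    [-2.5,1.06,0],
    [-3.4,1.44,0],
    [-4.2,1.78,0]
  ],
  "rot": [
    [0,0,0.25],
    [0,0,0.5],
    [0,0,0.75],
    [0,0,1.0],
    [0,0,1.14]
  ]
}}

```text
time: 13.6
tcp_pos: [0.6058, 0.0169, 0.1173]
ee_rot: [[0.005, 1.0, -0.001], [1.0, -0.005, 0.0], [-0.0, -0.001, -1.0]]
contact_force: [0.8, 0.2, -1.0]
gripper_width: 0.0238
finger_force: 34.6
```

Request:
{"op": "drive_tool", "data": {
  "hand": [15,15,15],
  "travel": [
    [-0.4,0.12,0.4],
    [-0.48,0.12,0.8],
    [-0.48,0.12,0.8]
  ],
  "rot": [
    [0,0,0],
    [0,0,0],
    [0,0,0]
  ]
}}

```text
time: 13.98
tcp_pos: [0.6111, -0.0103, 0.0675]
ee_rot: [[0.004, 1.0, -0.004], [1.0, -0.004, 0.0], [0.0, -0.004, -1.0]]
contact_force: [0.6, 0.1, -2.0]
gripper_width: 0.024
finger_force: 34.6
```

```bash
python3 - <<'E'
from notch import *
s=read_state();p=s["tcp_pos"];R=s["ee_rot"]
print(p,np.degrees(np.arctan2(R[1,0],R[0,0])),s["joint_positions"].round(1),s["gripper_width"])
t=np.array([.6225,-.0059,.0085]);print((R.T@(t-p)/.06).round(3))
c=capture("wrist");W=cloud(c,cam(c,s));T=(W-p)@R
m=(abs(T[...,1])<.012)&(T[...,0]>.0235)&(T[...,0]<.035)&(T[...,2]>-.045)&(T[...,2]<.0)
print("held end",np.median(T[m],0),"z range",np.percentile(T[m][:,2],[1,99]))
ys,f,z=notch(W);ok=~np.isnan(f);print([(round(a*1000),round(float(b)*1000,1)) for a,b in zip(ys[ok],f[ok])])
E
```

```text
[ 0.6111 -0.0103  0.0675] 89.75807502288237 [-3.4  2.3 98.7  0.  79.2 -3.1] 0.02396059859307447
[0.073 0.195 0.983]
held end [ 0.0257 -0.0001 -0.0279] z range [-0.0449 -0.0047]
[(-71, 666.2), (-69, 664.6), (-67, 664.0), (-65, 662.5), (-63, 662.4), (-61, 661.5), (-59, 660.1), (-57, 659.3), (-55, 658.3), (-53, 657.5), (-51, 656.6), (-49, 655.9), (-47, 654.6), (-45, 654.2), (-43, 652.7), (-41, 651.8), (-39, 651.0), (-37, 648.8), (-35, 645.0), (-33, 640.9), (-31, 637.4), (-29, 636.0), (-27, 635.9), (-25, 635.7), (-23, 635.8), (-21, 635.9), (-19, 635.8), (-17, 636.4), (-15, 635.9), (-13, 636.3), (-11, 635.8), (-9, 636.3), (-7, 635.8), (-5, 635.8), (-3, 636.1), (-1, 635.9), (1, 636.0), (3, 635.8), (5, 635.9), (7, 635.9), (9, 636.3), (11, 636.3), (13, 636.4), (15, 636.0), (17, 636.2), (19, 636.1), (21, 636.0), (23, 636.1), (25, 624.1), (27, 623.5), (29, 623.4), (31, 623.4), (33, 623.4), (35, 623.4), (37, 623.4), (39, 623.3), (41, 623.3), (43, 623.3), (45, 623.3), (47, 622.7), (49, 623.2), (51, 623.3), (53, 623.3), (55, 624.0)]
```

Request:
{"op": "drive_tool", "data": {
  "hand": [15,15,15,15],
  "travel": [
    [0.08,0.195,0.2],
    [0.08,0.195,0.56],
    [0.08,0.195,0.56],
    [0.08,0.195,0.56]
  ],
  "rot": [
    [0,0,0],
    [0,0,0],
    [0,0,0],
    [0,0,0]
  ]
}}

```text
time: 14.52
tcp_pos: [0.6241, -0.005, 0.0363]
ee_rot: [[0.003, 1.0, -0.0], [1.0, -0.003, 0.0], [0.0, -0.0, -1.0]]
contact_force: [-0.4, -0.3, -1.6]
gripper_width: 0.0241
finger_force: 34.6
```

```bash
python3 - <<'E'
from notch import *
s=read_state();p=s["tcp_pos"];R=s["ee_rot"]
print(p,np.degrees(np.arctan2(R[1,0],R[0,0])),s["gripper_width"],s["contact_force"])
c=capture("wrist");C=cam(c,s);W=cloud(c,C);T=(W-p)@R;save("w5",c["frame"])
m=(abs(T[...,1])<.012)&(T[...,0]>.0235)&(T[...,0]<.035)&(T[...,2]>-.045)&(T[...,2]<-.005)
print("end world",np.median(W[m],0),"x range",np.percentile(W[m][:,0],[1,99]))
ys,f,z=notch(W);ok=~np.isnan(f)&(ys>0);print([(round(a*1000),round(float(b)*1000,1)) for a,b in zip(ys[ok],f[ok])])
# left shoulder wall: points at z ~.029 with x 625..635, minimal y
q=W[(abs(W[...,2]-.0295)<.002)&(W[...,0]>.6255)&(W[...,0]<.634)&(W[...,1]>.01)&(W[...,1]<.05)];print(len(q),np.percentile(q[:,1],[0,1,3]))
q=W[(W[...,2]<.026)&(W[...,2]>.008)&(W[...,0]>.6255)&(W[...,0]<.634)&(W[...,1]>.01)&(W[...,1]<.05)];print(len(q),np.percentile(q[:,1],[50,97,99,100]) if len(q) else 0)
E
```

```text
[ 0.6241 -0.005   0.0363] 89.81876307974487 0.02413757291377687 [-0.4315 -0.2574 -1.5665]
end world [0.6241 0.0207 0.0645] x range [0.6127 0.6358]
[(1, 641.3), (3, 640.7), (5, 640.2), (7, 640.0), (9, 639.0), (11, 638.2), (13, 637.9), (15, 637.1), (17, 636.4), (19, 636.3), (21, 636.3), (23, 636.3), (25, 624.0), (27, 624.1), (29, 624.0), (31, 623.5), (33, 623.5), (35, 623.5), (37, 623.5), (39, 623.6), (41, 623.6), (43, 623.6), (45, 623.6), (47, 623.0), (49, 623.0), (51, 623.4), (53, 623.6), (55, 623.9)]
606 [0.0244 0.0248 0.0253]
142 [0.0157 0.0191 0.0192 0.0193]
```

View pics/w5.png

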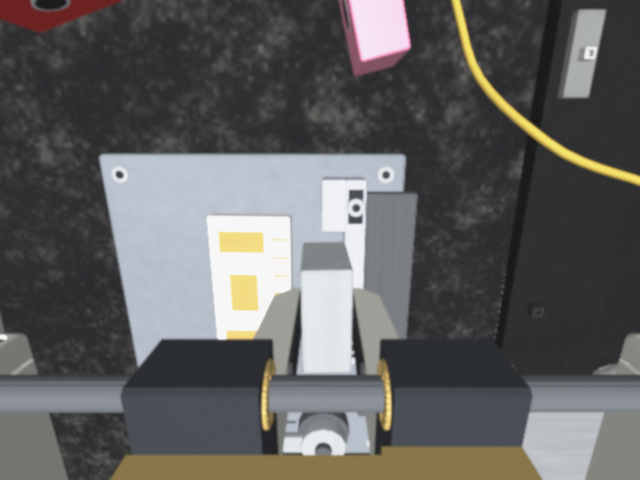

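The spacer is centred to about 0.3 mm over the notch: its left end is at y 20.7 and the shoulder at 24.0. Its back sits only about 0.5 mm short of the floor, so I'll shift 2 mm toward the robot and lower it.

Request:
{"op": "drive_tool", "data": {
  "hand": [15,15,15,15,15],
  "travel": [
    [0,-0.035,0],
    [0,-0.035,0.15],
    [0,-0.035,0.3],
    [0,-0.035,0.42],
    [0,-0.035,0.42]
  ],
  "rot": [
    [0,0,0],
    [0,0,0],
    [0,0,0],
    [0,0,0],
    [0,0,0]
  ]
}}

```text
time: 15.2
tcp_pos: [0.6217, -0.0051, 0.0105]
ee_rot: [[0.003, 1.0, -0.001], [1.0, -0.003, 0.0], [0.0, -0.001, -1.0]]
contact_force: [-0.4, 0.8, -2.7]
gripper_width: 0.0237
finger_force: 34.9
```

Request:
{"op": "drive_tool", "data": {
  "hand": [15,15,15],
  "travel": [
    [0,0,0.03],
    [0,0,0.05],
    [0,0,0.05]
  ],
  "rot": [
    [0,0,0],
    [0,0,0],
    [0,0,0]
  ]
}}

```text
time: 15.58
tcp_pos: [0.6223, -0.0052, 0.0098]
ee_rot: [[0.003, 1.0, 0.001], [1.0, -0.003, -0.0], [-0.0, 0.001, -1.0]]
contact_force: [-9.7, -0.1, 16.4]
gripper_width: 0.0239
finger_force: 35.0
```

Request:
{"op": "drive_tool", "data": {
  "hand": [15,30,40,50,50],
  "travel": [
    [0,0,-0.025],
    [0,0,-0.025],
    [0,0,-0.025],
    [0,0,-0.025],
    [0,0,-0.025]
  ],
  "rot": [
    [0,0,0],
    [0,0,0],
    [0,0,0],
    [0,0,0],
    [0,0,0]
  ]
}}

```text
time: 16.2
tcp_pos: [0.622, -0.0051, 0.0096]
ee_rot: [[0.003, 1.0, -0.0], [1.0, -0.003, 0.0], [0.0, -0.0, -1.0]]
contact_force: [0.7, 0.3, 0.3]
gripper_width: 0.0492
finger_force: 0.0
```

Request:
{"op": "drive_tool", "data": {
  "hand": [50,50,50,50,50],
  "travel": [
    [0,0,-0.3],
    [0,0,-0.9],
    [0,0,-1.6],
    [-0.8,-0.1,-2.2],
    [-1.6,-0.3,-2.4]
  ],
  "rot": [
    [0,0,0],
    [0,0,0],
    [0,0,0],
    [0,0,0],
    [0,0,0]
  ]
}}

```text
time: 16.82
tcp_pos: [0.6044, -0.102, 0.1579]
ee_rot: [[0.002, 1.0, 0.004], [1.0, -0.002, -0.001], [-0.001, 0.004, -1.0]]
contact_force: [1.5, -0.6, -0.2]
gripper_width: 0.0503
finger_force: 0.0
```

```bash
cat > meas.py <<'E'
from notch import *
def report(W):
    z=W[...,2]
    m=((abs(z-.057)<.003)&(abs(W[...,0]-.62)<.05)&(abs(W[...,1]+.007)<.06)).astype(np.uint8)
    n,l,S,_=cv2.connectedComponentsWithStats(m);i=1+S[1:,4].argmax();P=W[l==i]
    print("spacer",S[i,4],np.median(P,0),cv2.minAreaRect((P[:,:2]*1000).astype(np.float32)))
    print("carrier",carrier(W))
    ys,f,_=notch(W);g=(f<.628)&~((ys<.024)&(ys>-.038));print("bar face",np.nanmedian(f[g]),np.polyfit(ys[g],f[g],1) if g.sum()>3 else "")
    m=(abs(z-.0355)<.0025)&(W[...,0]<.60)&(W[...,0]>.54)&(abs(W[...,1]+.13)<.02);P=W[m]
    if len(P)>100:
        q=np.array([(lo+.005,np.percentile(P[(P[:,0]>lo)&(P[:,0]<lo+.01)][:,1],[3,97]).mean()) for lo in np.arange(.54,.6,.01) if ((P[:,0]>lo)&(P[:,0]<lo+.01)).sum()>9]);print("lever",np.polyfit(*q.T,1),len(q))
E
python3 - <<'E'
from meas import *
s=read_state();c=capture("wrist");W=cloud(c,cam(c,s));report(W);print(s["tcp_pos"],s["ee_rot"].round(3).tolist());save("w6",c["frame"])
E
```

```text
spacer 2203 [ 0.6227 -0.0052  0.0571] ((623.039794921875, -6.66552734375), (23.627004623413086, 53.32288360595703), 0.16194391250610352)
carrier (np.int32(6628), np.float64(0.022100222001522306), ((577.5610961914062, -18.513118743896484), (100.20271301269531, 50.00048065185547), 89.1001205444336))
bar face 0.6236070589779836 [0.0021 0.6237]
lever [-0.0035 -0.1281] 6
[ 0.6044 -0.102   0.1579] [[0.002, 1.0, 0.004], [1.0, -0.002, -0.001], [-0.001, 0.004, -1.0]]
```

The spacer stands in the notch at (623.0, −6.7), top at 57 mm, with the stop and lever unchanged. Next I'll rotate the tool so the fingers close along jig y and go behind the carrier's near edge at about (552.5, −18.3).

Request:
{"op": "drive_tool", "data": {
  "hand": [30,10,0,0,0],
  "travel": [
    [0.2,-0.3,0],
    [0.5,-0.6,0],
    [0.8,-0.9,0],
    [1.1,-1.2,0],
    [1.4,-1.32,0.3]
  ],
  "rot": [
    [0,0,1.15],
    [0,0,2.3],
    [0,0,3.45],
    [0,0,4.6],
    [0,0,5.75]
  ]
}}

```text
time: 17.5
tcp_pos: [0.5248, -0.0163, 0.1381]
ee_rot: [[0.725, 0.688, 0.004], [0.688, -0.725, -0.0], [0.003, 0.003, -1.0]]
contact_force: [0.4, -0.1, -1.4]
gripper_width: 0.0049
finger_force: 0.0
```

Request:
{"op": "drive_tool", "data": {
  "hand": [0,0,0,0,0],
  "travel": [
    [0,0,0.1],
    [0,0,0.3],
    [0,0,0.5],
    [0,0,0.7],
    [0,0,0.8]
  ],
  "rot": [
    [0,0,1.1],
    [0,0,2.2],
    [0,0,3.3],
    [0,0,4.4],
    [0,0,5.5]
  ]
}}

```text
time: 18.12
tcp_pos: [0.5248, -0.0168, 0.0883]
ee_rot: [[1.0, -0.008, 0.0], [-0.008, -1.0, -0.0], [0.0, 0.0, -1.0]]
contact_force: [0.8, -0.4, 0.0]
gripper_width: 0.0005
finger_force: 0.0
```

```bash
python3 - <<'E'
from meas import *
s=read_state();p=s["tcp_pos"];R=s["ee_rot"];print(p,s["gripper_width"],np.degrees(np.arctan2(R[1,0],R[0,0])),s["joint_positions"].round(1),s["contact_force"])
t=np.array([.530,-.0183,-.011]);print((R.T@(t-p)/.06).round(3))
c=capture("wrist");W=cloud(c,cam(c,s));report(W);T=(W-p)@R
m=(abs(T[...,1])<.03)&(T[...,2]>-.06)&(T[...,2]<.0)&(abs(T[...,0])<.02);P=T[m]
print("finger",np.percentile(P[:,0],[1,50,99]),np.percentile(P[:,1],[1,99]),np.percentile(P[:,2],[50,99,100]))
P=P[P[:,2]>-.038];print("tip y",np.percentile(P[:,1],[1,99]),np.percentile(P[:,0],[1,50,99]))
E
```

```text
[ 0.5248 -0.0168  0.0883] 0.0005221685015840924 -0.4857372435438214 [ -4.6  -9.7 108.2   0.   81.5  85.9] [ 0.8249 -0.3701  0.0477]
[0.087 0.025 1.655]
spacer 3862 [ 0.6227 -0.007   0.0571] ((622.4923095703125, -6.886346817016602), (53.84983825683594, 23.594512939453125), 89.51802062988281)
carrier (np.int32(9470), np.float64(0.022132713620956375), ((577.310546875, -19.202228546142578), (100.24860382080078, 50.143638610839844), 88.9351577758789))
bar face 0.6232451588278001 [-0.0002  0.6234]
lever [-0.0072 -0.1268] 6
finger [-0.0022  0.0098  0.0105] [-0.0141  0.0154] [-0.0469 -0.0287 -0.0276]
tip y [-0.0126  0.014 ] [0.008  0.0098 0.0104]
```

Request:
{"op": "drive_tool", "data": {
  "hand": [0,0,0,0,0],
  "travel": [
    [0,0,0.5],
    [0.05,0.025,1.0],
    [0.05,0.025,1.4],
    [0.05,0.025,1.65],
    [0.05,0.025,1.65]
  ],
  "rot": [
    [0,0,0],
    [0,0,0],
    [0,0,0],
    [0,0,0],
    [0,0,0]
  ]
}}

```text
time: 18.8
tcp_pos: [0.5276, -0.0183, -0.0114]
ee_rot: [[1.0, -0.002, -0.001], [-0.002, -1.0, 0.0], [-0.001, -0.0, -1.0]]
contact_force: [-0.0, -0.1, 0.1]
gripper_width: 0.0006
finger_force: 0.0
```

Request:
{"op": "drive_tool", "data": {
  "hand": [0,0,0,0,0],
  "travel": [
    [0.05,0,0],
    [0.1,0,0],
    [0.15,0,0],
    [0.2,0,0],
    [0.25,0,0]
  ],
  "rot": [
    [0,0,0],
    [0,0,0],
    [0,0,0],
    [0,0,0],
    [0,0,0]
  ]
}}

```text
time: 19.42
tcp_pos: [0.543, -0.0184, -0.0113]
ee_rot: [[1.0, -0.003, -0.0], [-0.003, -1.0, -0.0], [-0.0, 0.0, -1.0]]
contact_force: [-1.3, -0.0, 1.3]
gripper_width: 0.0005
finger_force: 1.1
```

```bash
python3 - <<'E'
from meas import *
s=read_state();p=s["tcp_pos"];R=s["ee_rot"];print(p,s["contact_force"])
c=capture("wrist");W=cloud(c,cam(c,s));report(W)
E
```

```text
[ 0.543  -0.0184 -0.0113] [-1.2525 -0.0337  1.2731]
spacer 11038 [ 0.6228 -0.0069  0.0571] ((622.0157470703125, -6.824041366577148), (54.17072677612305, 23.964059829711914), 89.80609130859375)
carrier (np.int32(21268), np.float64(0.022134925416817323), ((576.9137573242188, -19.030502319335938), (100.47817993164062, 52.41616439819336), 89.1239013671875))
bar face 0.6231630153377612 [-0.0001  0.6234]
lever [-0.0046 -0.1281] 6
```

Request:
{"op": "drive_tool", "data": {
  "hand": [0,0,0,0,0],
  "travel": [
    [0.025,0,0],
    [0.05,0,0],
    [0.075,0,0],
    [0.1,0,0],
    [0.12,0,0]
  ],
  "rot": [
    [0,0,0],
    [0,0,0],
    [0,0,0],
    [0,0,0],
    [0,0,0]
  ]
}}

```text
time: 20.1
tcp_pos: [0.5501, -0.0184, -0.0114]
ee_rot: [[1.0, -0.003, -0.0], [-0.003, -1.0, -0.0], [-0.0, 0.0, -1.0]]
contact_force: [-1.1, 0.4, 0.2]
gripper_width: 0.0005
finger_force: 0.6
```

```bash
python3 - <<'E'
from meas import *
s=read_state();p=s["tcp_pos"];R=s["ee_rot"];print(p,s["contact_force"])
c=capture("wrist");W=cloud(c,cam(c,s));report(W)
q=W[(abs(W[...,2]-.022)<.0015)&(abs(W[...,1]+.02)<.06)&(W[...,0]>.57)&(W[...,0]<.62)]
for y in(-.06,-.05,-.04,.024):
    k=q[abs(q[:,1]-y)<.004];print(y,np.percentile(k[:,0],[97,99]) if len(k) else "")
q=W[(abs(W[...,2]-.057)<.0015)&(W[...,0]>.59)&(W[...,0]<.65)];
for y in(-.025,-.007,.012):
    k=q[abs(q[:,1]-y)<.003];print("sp",y,np.percentile(k[:,0],[2,98]))
E
```

```text
[ 0.5501 -0.0184 -0.0114] [-1.076   0.4389  0.2149]
spacer 10533 [ 0.6229 -0.007   0.0571] ((622.2274169921875, -6.767118453979492), (54.23740768432617, 23.563207626342773), 89.75393676757812)
carrier (np.int32(19237), np.float64(0.022114073225846465), ((583.8399047851562, -18.871898651123047), (52.02420425415039, 100.61036682128906), 0.41661134362220764))
bar face 0.6234278396619652 [-0.0005  0.6236]
lever [-0.0037 -0.1286] 6
-0.06 [0.6089 0.6096]
-0.05 [0.609  0.6097]
-0.04 [0.6086 0.6095]
0.024 [0.6031 0.6038]
sp -0.025 [0.611  0.6336]
sp -0.007 [0.6111 0.6337]
sp 0.012 [0.6111 0.6338]
```

Request:
{"op": "drive_tool", "data": {
  "hand": [0,0,0,0,0],
  "travel": [
    [0.012,0,0],
    [0.025,0,0],
    [0.03,0,0],
    [-0.04,0,0],
    [-0.04,-0.1,0]
  ],
  "rot": [
    [0,0,0],
    [0,0,0],
    [0,0,0],
    [0,0,0],
    [0,0,0]
  ]
}}

```text
time: 20.78
tcp_pos: [0.5475, -0.0124, -0.0113]
ee_rot: [[1.0, -0.004, 0.001], [-0.004, -1.0, -0.0], [0.001, 0.0, -1.0]]
contact_force: [-0.4, 0.3, -0.0]
gripper_width: 0.0006
finger_force: 0.0
```

Request:
{"op": "drive_tool", "data": {
  "hand": [0,0,0,0,0],
  "travel": [
    [0,-0.09,0],
    [0.04,-0.09,0],
    [0.06,-0.09,0],
    [0.075,-0.09,0],
    [0.085,-0.09,0]
  ],
  "rot": [
    [0,0,0],
    [0,0,0],
    [0,0,0],
    [0,0,0],
    [0,0,0]
  ]
}}

```text
time: 21.4
tcp_pos: [0.5516, -0.0069, -0.0114]
ee_rot: [[1.0, -0.003, -0.003], [-0.003, -1.0, 0.0], [-0.003, -0.0, -1.0]]
contact_force: [-15.0, 1.1, 10.1]
gripper_width: 0.0003
finger_force: 7.4
```

```bash
cat > edges.py <<'E'
from meas import *
s=read_state();p=s["tcp_pos"];R=s["ee_rot"];print(p,s["contact_force"],np.degrees(np.arctan2(R[1,0],R[0,0])))
c=capture("wrist");W=cloud(c,cam(c,s));report(W);save("w_%d"%(s["time"]*100),c["frame"])
q=W[(abs(W[...,2]-.022)<.0015)&(abs(W[...,1]+.02)<.06)&(W[...,0]>.57)&(W[...,0]<.62)]
for y in(-.06,-.05,-.042,.026):
    k=q[abs(q[:,1]-y)<.003];print(y,np.percentile(k[:,0],[97,99]) if len(k) else "")
q=W[(abs(W[...,2]-.057)<.0015)&(W[...,0]>.59)&(W[...,0]<.65)];
for y in(-.025,-.007,.012):
    k=q[abs(q[:,1]-y)<.003];print("sp",y,np.percentile(k[:,0],[2,98]))
E
python3 edges.py
```

```text
[ 0.5516 -0.0069 -0.0114] [-14.9547   1.1265  10.0528] -0.1962111597900995
spacer 10548 [ 0.6239 -0.0067  0.0571] ((623.2568359375, -6.763698577880859), (54.2622184753418, 23.708118438720703), 89.81079864501953)
carrier (np.int32(18931), np.float64(0.02214013316284728), ((585.5957641601562, -18.852500915527344), (100.45022583007812, 52.01606369018555), 89.87972259521484))
bar face 0.6234465647553993 [0.0018 0.6238]
lever [-0.0052 -0.1276] 6
-0.06 [0.6103 0.611 ]
-0.05 [0.6102 0.611 ]
-0.042 [0.6099 0.6108]
0.026 [0.6073 0.6101]
sp -0.025 [0.6121 0.6347]
sp -0.007 [0.6121 0.6347]
sp 0.012 [0.6122 0.6348]
```

Request:
{"op": "drive_tool", "data": {
  "hand": [0,0,0],
  "travel": [
    [0,0,0],
    [0,0,0],
    [0,0,0]
  ],
  "rot": [
    [0,0,0],
    [0,0,0],
    [0,0,0]
  ]
}}

```text
time: 21.82
tcp_pos: [0.5516, -0.0069, -0.0114]
ee_rot: [[1.0, -0.004, -0.003], [-0.004, -1.0, 0.0], [-0.003, -0.0, -1.0]]
contact_force: [-12.7, 1.8, 7.8]
gripper_width: 0.0006
finger_force: 6.1
```

```bash
cat >> edges.py <<'E'
q=W[(W[...,2]>.0265)&(W[...,2]<.0325)&(W[...,0]>.6)&(W[...,0]<.66)]
for y in(-.036,-.034,-.025,-.007,.012,.021,.0225):
    k=q[abs(q[:,1]-y)<.001];print("bar behind",y,np.percentile(k[:,0],[0,2,5]) if len(k) else "",len(k))
s2=read_state();print(s2["contact_force"],s2["torque"])
E
python3 edges.py; python3 -c "
import cv2,glob,os
f=max(glob.glob('pics/w_*.png'),key=os.path.getmtime);i=cv2.imread(f);cv2.imwrite('pics/press.png',cv2.resize(i[0:300,130:530],None,fx=2,fy=2,interpolation=cv2.INTER_CUBIC))"
```

```text
[ 0.5516 -0.0069 -0.0114] [-12.6702   1.8248   7.8368] -0.201188633348865
spacer 10536 [ 0.6239 -0.0067  0.0571] ((623.1493530273438, -6.875221252441406), (54.36317825317383, 23.780147552490234), 89.7433853149414)
carrier (np.int32(18937), np.float64(0.02211832262154751), ((585.416748046875, -18.893917083740234), (100.58346557617188, 52.232147216796875), 89.91304016113281))
bar face 0.6234248551508501 [-0.0001  0.6238]
lever [-0.0028 -0.129 ] 6
-0.06 [0.6103 0.611 ]
-0.05 [0.6102 0.611 ]
-0.042 [0.6099 0.6109]
0.026 [0.6075 0.6099]
sp -0.025 [0.6121 0.6346]
sp -0.007 [0.6121 0.6347]
sp 0.012 [0.6122 0.6348]
bar behind -0.036 [0.635  0.6358 0.6362] 303
bar behind -0.034 [0.6354 0.6358 0.6365] 299
bar behind -0.025 [0.6354 0.6358 0.6365] 295
bar behind -0.007 [0.6359 0.6363 0.6369] 291
bar behind 0.012 [0.6356 0.636  0.6368] 293
bar behind 0.021 [0.6356 0.636  0.6368] 296
bar behind 0.0225 [0.6352 0.6356 0.6364] 300
[-12.1007   1.7172   8.6003] [0.3405 2.1436 0.0262]
```

View pics/press.png

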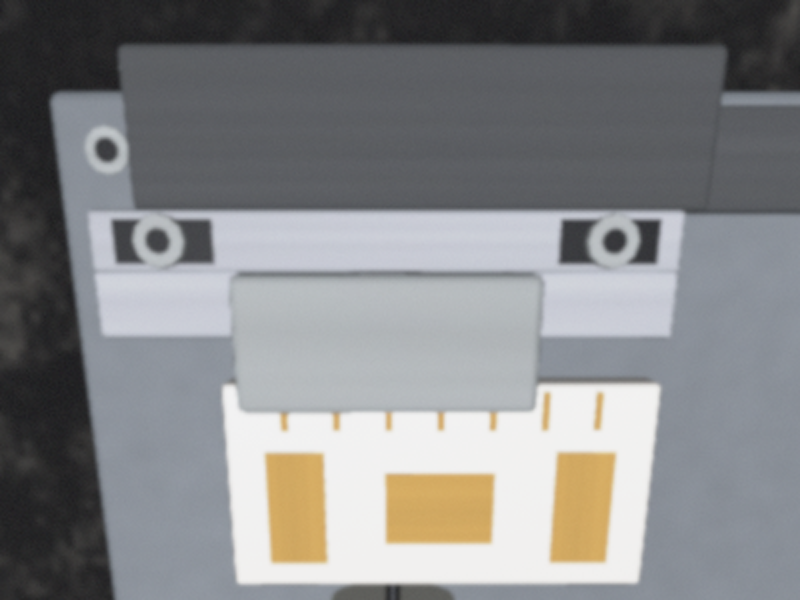

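It looks flush. The 8–10 N vertical force is probably finger friction, so I'll back off, raise slightly, and press again cleanly.

Request:
{"op": "drive_tool", "data": {
  "hand": [0,0,0,0,0],
  "travel": [
    [-0.06,0,0],
    [-0.06,0,-0.015],
    [-0.06,0,-0.015],
    [-0.03,0,-0.015],
    [-0.02,0,-0.015]
  ],
  "rot": [
    [0,0,0],
    [0,0,0],
    [0,0,0],
    [0,0,0],
    [0,0,0]
  ]
}}

```text
time: 22.5
tcp_pos: [0.5515, -0.007, -0.0105]
ee_rot: [[1.0, -0.003, -0.0], [-0.003, -1.0, -0.0], [-0.0, 0.0, -1.0]]
contact_force: [-3.4, -0.1, 2.8]
gripper_width: 0.0004
finger_force: 2.0
```

Request:
{"op": "drive_tool", "data": {
  "hand": [0,0,0,0,0],
  "travel": [
    [0.005,0,0],
    [0.01,0,0],
    [0.015,0,0],
    [0.02,0,0],
    [0.02,0,0]
  ],
  "rot": [
    [0,0,0],
    [0,0,0],
    [0,0,0],
    [0,0,0],
    [0,0,0]
  ]
}}

```text
time: 23.12
tcp_pos: [0.5516, -0.007, -0.0105]
ee_rot: [[1.0, -0.003, -0.003], [-0.003, -1.0, 0.0], [-0.003, -0.0, -1.0]]
contact_force: [-11.9, -0.7, 8.2]
gripper_width: 0.0005
finger_force: 6.1
```

```bash
python3 edges.py
```

```text
[ 0.5516 -0.007  -0.0105] [-11.8917  -0.7378   8.2444] -0.190755488440465
spacer 10464 [ 0.6238 -0.0067  0.0571] ((623.1063232421875, -6.672018051147461), (54.21062088012695, 23.915849685668945), 89.7520523071289)
carrier (np.int32(18785), np.float64(0.022127386606870702), ((585.41748046875, -18.874786376953125), (100.56678009033203, 52.16160583496094), 89.89073181152344))
bar face 0.6235992373228147 [0.0026 0.6237]
lever [-0.003  -0.1288] 6
-0.06 [0.6104 0.6109]
-0.05 [0.6102 0.611 ]
-0.042 [0.6101 0.611 ]
0.026 [0.6077 0.6104]
sp -0.025 [0.6119 0.6346]
sp -0.007 [0.612  0.6347]
sp 0.012 [0.612  0.6348]
bar behind -0.036 [0.635  0.6354 0.6362] 293
bar behind -0.034 [0.6354 0.6358 0.6363] 288
bar behind -0.025 [0.6355 0.6359 0.6364] 289
bar behind -0.007 [0.6359 0.6363 0.6369] 291
bar behind 0.012 [0.6356 0.636  0.6365] 285
bar behind 0.021 [0.6357 0.636  0.6364] 297
bar behind 0.0225 [0.6353 0.6357 0.6364] 296
[-12.0008  -1.2196   8.7903] [-0.0482  2.169  -0.0452]
```

Contact is solid: the TCP stays at 0.5516 however much more I command, and the stop and lever haven't moved. I'll press a little firmer, ease the downward rub, and hold.

Request:
{"op": "drive_tool", "data": {
  "hand": [0,0,0,0,0],
  "travel": [
    [0.005,0,-0.005],
    [0.008,0,-0.008],
    [0.008,0,-0.008],
    [0.008,0,-0.008],
    [0.008,0,-0.008]
  ],
  "rot": [
    [0,0,0],
    [0,0,0],
    [0,0,0],
    [0,0,0],
    [0,0,0]
  ]
}}

```text
time: 23.8
tcp_pos: [0.5516, -0.007, -0.0105]
ee_rot: [[1.0, -0.003, -0.004], [-0.003, -1.0, 0.0], [-0.004, -0.0, -1.0]]
contact_force: [-13.0, -0.4, 5.9]
gripper_width: 0.0002
finger_force: 6.6
```

```bash
python3 edges.py
```

```text
[ 0.5516 -0.007  -0.0105] [-13.0011  -0.4184   5.8552] -0.1896722393212065
spacer 10466 [ 0.6239 -0.0067  0.0571] ((623.2012939453125, -6.779582977294922), (54.35988998413086, 23.88904571533203), 89.75042724609375)
carrier (np.int32(18775), np.float64(0.02209068369787404), ((585.421142578125, -18.786354064941406), (100.39311218261719, 52.354881286621094), 89.89167022705078))
bar face 0.6235237303929559 [-0.0017  0.6237]
lever [-0.0028 -0.129 ] 6
-0.06 [0.6103 0.6109]
-0.05 [0.6104 0.6109]
-0.042 [0.6098 0.6108]
0.026 [0.6077 0.6103]
sp -0.025 [0.612  0.6347]
sp -0.007 [0.6121 0.6348]
sp 0.012 [0.6121 0.6349]
bar behind -0.036 [0.6351 0.6355 0.6363] 293
bar behind -0.034 [0.6355 0.6359 0.6366] 298
bar behind -0.025 [0.6355 0.6359 0.6363] 278
bar behind -0.007 [0.6356 0.636  0.6365] 287
bar behind 0.012 [0.6357 0.6361 0.6368] 280
bar behind 0.021 [0.6357 0.6361 0.6369] 298
bar behind 0.0225 [0.6353 0.636  0.6365] 286
[-13.0954  -0.5639   5.2338] [-0.0242  2.3947 -0.0736]
```

```bash
python3 -c "
from cell import *
print(hand_in())"
```

```text
the job is handed in; nothing more can be done
None
```

I handed the job in at about 24 s: the lever is square, the spacer stands released in the notch, and the carrier is held pressed with about 13 N, stop and lever unmoved; flush contact rests on that firm push, as depth still read a 0.5–1 mm gap at the notch floor, within the 2 mm calibration (fingertips measured 28 mm short of the reported TCP, allowed for).

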